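# Stopper the jars and slide them away under the hood

## Robot

A 7-joint arm with a two-finger parallel gripper is mounted at the origin on the work surface. World frame = base frame: x ahead of the robot, y to its left, z up, the work surface at z = 0. Lengths are in m, angles in degrees, forces in N, time in s.
With the tool pointing down it reaches from about 0.425 to 0.875 m from the base axis. Payload 8.4 kg.
Tool frame: the origin (TCP) lies between the finger pads; the fingertips stand 17 mm ahead of it and the grasp point (between the pads) lies 2 mm behind it; z points along the fingers, y is the direction in which the jaws open and shut (so a half turn about z gives the same grasp; the last joint's range is limited). The gripper opens to 87 mm and grips with 3 to 60 N. Pads are 19 mm wide; open, the fingers measure 117 mm over their backs; the gripper's body (75 mm by 190 mm) begins 51 mm behind the grasp point.
Start: joints at [61.238, 19.091, 2.286, 83.961, -0.768, 76.965, -3.352], TCP at [0.255, -0.598, 0.24] pointing down, gripper open.
Joint ranges: [-147.57, 147.57], [-21.85, 119.76], [-74.77, 79.35], [14.55, 137.4], [-85.83, 265.84], [4.83, 119.75], [-152.11, 152.11]. Speed limits (degrees/s): [127.2, 127.2, 159.86, 159.86, 180, 180, 180].

## Interface

Orientations are given as [roll, pitch, yaw] about the fixed x, y, z axes, in that order (R = Rz(yaw) Ry(pitch) Rx(roll)).
In Python, from plant import monitor, cams, workorder gives the robot as it stands.
- The arm moves only by the shell command python3 -m handwheel 'ROWS' [FORCE]. ROWS is JSON, a list of rows, each a list of 7 numbers: the shift along the tool's x, y, z each as a share of 1000 mm, from -1 to 1, then the turn, a rotation vector about the tool's x, y, z each as a share of pi/2 rad, from -1 to 1, then the closure in counts, from 0 (fully open) to 255 (shut). A call has 1 to 5 rows; each row is the pose to reach, as a shift and turn from the pose measured when the call began, along the tool's axes at that moment; what a row does not reach only later rows make up. A row lasts 1/8 s, in which the tool goes at most 62.5 mm and 10.7 degrees, less where a joint would pass 70% of its speed; a pose out of reach is approached as far as the arm can. A call with a number of a shift or a turn outside -1 to 1 is refused whole. A call with a gripper value outside its range is refused whole. The fingers move at their own pace and stop on an object; FORCE is the grip in N (left out, the last holds). Time passes only in rows, so rows that repeat a pose let the fingers close. It gives the time, the measured TCP pose, the force and the opening at its end, in the units of the state.
- monitor.get_state(): the state, without advancing time (a new reading comes with each control period).
- cams.camera(name): name is "side" or "top" or "wrist"; returns a dict with "image" (400x640x3 uint8, red, green, blue), "z_map" (400x640 float32, m along the optical axis (not along the pixel's ray), 0 where there is no reading), "fx", "fy", "cx", "cy" (pixels), "distortion" ([k1, k2, p1, p2, k3] as OpenCV has them; the pictures are not rectified), "R" (3x3) and "t" (3): a world point X has camera coordinates R X + t. Camera axes: x right, y down, z forward; pixel columns grow to the right and rows downward; lengths in m; the calibration is good to about 2 mm. A picture is of the moment at which its call begins.
- workorder.job_done(): hands the job in, once; it reports no verdict.
The state is a dict: "t": time; "joint_pos": joint angles; "qd": joint speeds; "effort": joint torques, N m; "tool_pos": TCP position; "eef_rot": TCP orientation; "contact_force": force on the tool from outside, world axes, zero at the start; "ft_torque": the same for the moment, N m; "grip_width": opening from 0.0 (shut) to 1.0 (fully open).
Only numpy, scipy, OpenCV 4.12 (cv2) and the standard library are available. Lean on these libraries where they do the work, as an engineer would, in place of code of your own. Each camera call takes 0.05 s, during which the arm holds its last target.

## Task

Put the glass jars away: draw the rack's carriage fully out to its stop, take stoppers from the chest's drawer and set one fully home in every jar on the table, and stand all the jars upright in the carriage's tray. With every stoppered jar in the tray, slide the carriage gently fully home under the hood, without slamming it, and close the drawer fully with any spare stoppers left in it; leave everything else on the table where it is.

Things in the scene. Friction and masses are not known exactly. Their poses are not given: they have to be found in the camera images.
- jar1: open round amber glass jar, 58 mm tall, standing upright; some of the four are absent. Body 52 mm across up to 44 mm, shoulder, neck 46 mm across outside and 39 mm inside, wall 3.5 mm. Origin: centre of the underside, z up. A stopper is fully home in it when the stopper's origin is 42 mm above the jar's origin (collar on the rim). About 0.16 kg
- jar1_seat (a point): point on the axis of jar1, 42 mm above its underside (16 mm below its rim): where the origin of a stopper comes to lie when it is fully home in this jar, its collar on the rim
- jar2: open round amber glass jar, 58 mm tall, standing upright; some of the four are absent. Body 52 mm across up to 44 mm, shoulder, neck 46 mm across outside and 39 mm inside, wall 3.5 mm. Origin: centre of the underside, z up. A stopper is fully home in it when the stopper's origin is 42 mm above the jar's origin (collar on the rim). About 0.16 kg
- jar2_seat (a point): point on the axis of jar2, 42 mm above its underside (16 mm below its rim): where the origin of a stopper comes to lie when it is fully home in this jar, its collar on the rim
- jar3: open round amber glass jar, 58 mm tall, standing upright; some of the four are absent. Body 52 mm across up to 44 mm, shoulder, neck 46 mm across outside and 39 mm inside, wall 3.5 mm. Origin: centre of the underside, z up. A stopper is fully home in it when the stopper's origin is 42 mm above the jar's origin (collar on the rim). About 0.16 kg
- jar3_seat (a point): point on the axis of jar3, 42 mm above its underside (16 mm below its rim): where the origin of a stopper comes to lie when it is fully home in this jar, its collar on the rim
- jar4: open round amber glass jar, 58 mm tall, standing upright; some of the four are absent. Body 52 mm across up to 44 mm, shoulder, neck 46 mm across outside and 39 mm inside, wall 3.5 mm. Origin: centre of the underside, z up. A stopper is fully home in it when the stopper's origin is 42 mm above the jar's origin (collar on the rim). About 0.16 kg
- jar4_seat (a point): point on the axis of jar4, 42 mm above its underside (16 mm below its rim): where the origin of a stopper comes to lie when it is fully home in this jar, its collar on the rim
- stopper1: wooden stopper, 44 mm tall, standing upright on its plug on the drawer's floor at the start: tapered cork plug 16 mm long (30 mm across below, 36 mm above), collar 46 mm across and 4 mm thick on it, then a knob 20 mm across and 24 mm tall to grip. All stoppers are alike and fit every jar; there may be more stoppers than jars. Origin: centre of the plug's underside, z up. About 0.03 kg
- stopper2: wooden stopper, 44 mm tall, standing upright on its plug on the drawer's floor at the start: tapered cork plug 16 mm long (30 mm across below, 36 mm above), collar 46 mm across and 4 mm thick on it, then a knob 20 mm across and 24 mm tall to grip. All stoppers are alike and fit every jar; there may be more stoppers than jars. Origin: centre of the plug's underside, z up. About 0.03 kg
- stopper3: wooden stopper, 44 mm tall, standing upright on its plug on the drawer's floor at the start: tapered cork plug 16 mm long (30 mm across below, 36 mm above), collar 46 mm across and 4 mm thick on it, then a knob 20 mm across and 24 mm tall to grip. All stoppers are alike and fit every jar; there may be more stoppers than jars. Origin: centre of the plug's underside, z up. About 0.03 kg
- stopper4: wooden stopper, 44 mm tall, standing upright on its plug on the drawer's floor at the start: tapered cork plug 16 mm long (30 mm across below, 36 mm above), collar 46 mm across and 4 mm thick on it, then a knob 20 mm across and 24 mm tall to grip. All stoppers are alike and fit every jar; there may be more stoppers than jars. Origin: centre of the plug's underside, z up. About 0.03 kg
- rack: fixed jar rack: wooden base board 130 mm (x) by 670 mm (y) with two steel rails; a clear hood, its top at 144 mm, covers its right part, from y -310 to -16 mm in the rack's frame, open only at its left (+y) end. Origin on the work surface; +y of its frame is the direction in which the carriage is drawn out
- carriage (a joint): position of the rack's sliding carriage along the rack's +y, in m: 0 = fully home under the hood against its stop, 0.30 = fully out against the other stop. It slides against about 2 N and stays where it is left
- tray_floor (a point): centre of the carriage's tray floor (30 mm above the work surface): inside, the tray is 80 mm (x) by 270 mm (y), with walls 14 mm high above its floor; room for four jars in a row along y, 64 mm apart. Moves with the carriage; axes as the rack's. When the carriage is fully out the tray is clear of the hood by some 23 mm
- carriage_knob (a point): top centre of the upright steel knob (22 mm across, 42 mm tall, its top 86 mm above the work surface) at the carriage's left (+y) end, 199 mm from the tray's centre; it stays outside the hood, 55 mm from its mouth when the carriage is home. Grip it from above with the fingers closing along the rack's x
- chest_drawer0 (a joint): opening of the wooden chest's drawer in m: 0 = closed, 0.15 = fully open. It slides towards the robot (along the chest's -x, see the axes of drawer_floor) against about 1 N and stays where it is left
- chest_drawer0_handle (a point): middle of the drawer's steel bar handle: a horizontal bar about 10 mm thick along the chest's y, 35 mm in front of the drawer's face and 62 mm above the work surface (the chest's top is at 100 mm); moves with the drawer
- drawer_floor (a point): centre of the drawer's inner floor (22 mm above the work surface), inside 175 mm (x) by 258 mm (y), its walls reach 56 mm above it and its front panel 66 mm; moves with the drawer, axes of the chest (x away from the robot)
- tin: small tin with a paper label, 38 mm across, 62 mm tall, among the jars; not part of the job. Origin: underside centre
- mug: white mug, 74 mm across, 90 mm tall, behind the rack; not part of the job. Origin: underside centre
- syrup: green glass bottle, 60 mm across, 170 mm tall, behind the rack; not part of the job. Origin: underside centre
- bowl: blue bowl, 110 mm across, 45 mm tall, right of the robot; not part of the job. Origin: underside centre
- cocoa: metal can, 66 mm across, 100 mm tall, to the right of the jars; not part of the job. Origin: underside centre
Mind the look-alikes: they are no part of the job. What is shaped like the jar1 but purple is not meant.

How it is judged (in metres and radians):
On the way, in this order (a step that is already met when the one before it is completed fails the run):
1. the carriage is drawn fully out to its stop (within 8 mm) (value of joint carriage above 0.292 m), for 0.2 s.
2. every jar has a stopper fully home and stands upright in the tray, with the carriage still out (distance between any of stopper1, stopper2, stopper3, stopper4 and jar1_seat below 0.005 m and x of jar1 in the frame of tray_floor between -0.03 and 0.03 m and y of jar1 in the frame of tray_floor between -0.125 and 0.125 m and z of jar1 in the frame of tray_floor between -0.004 and 0.005 m and angle between each of jar1, jar2, jar3, jar4's own z axis and vertical below 0.12 rad and distance between any of stopper1, stopper2, stopper3, stopper4 and jar2_seat below 0.005 m and x of jar2 in the frame of tray_floor between -0.03 and 0.03 m and y of jar2 in the frame of tray_floor between -0.125 and 0.125 m and z of jar2 in the frame of tray_floor between -0.004 and 0.005 m and distance between any of stopper1, stopper2, stopper3, stopper4 and jar3_seat below 0.005 m and x of jar3 in the frame of tray_floor between -0.03 and 0.03 m and y of jar3 in the frame of tray_floor between -0.125 and 0.125 m and z of jar3 in the frame of tray_floor between -0.004 and 0.005 m and distance between any of stopper1, stopper2, stopper3, stopper4 and jar4_seat below 0.005 m and x of jar4 in the frame of tray_floor between -0.03 and 0.03 m and y of jar4 in the frame of tray_floor between -0.125 and 0.125 m and z of jar4 in the frame of tray_floor between -0.004 and 0.005 m and value of joint carriage above 0.25 m), for 0.2 s.
At the end, for the whole second after the job is handed in: Every jar present stands upright (within 7 degrees) on the tray's floor with a stopper fully home in its neck (its origin within 5 mm of the jar's seat point), at rest; the carriage is within 8 mm of its home stop and the drawer within 10 mm of closed; spare stoppers are in the drawer (distance between any of stopper1, stopper2, stopper3, stopper4 and jar1_seat below 0.005 m and x of jar1 in the frame of tray_floor between -0.03 and 0.03 m and y of jar1 in the frame of tray_floor between -0.125 and 0.125 m and z of jar1 in the frame of tray_floor between -0.004 and 0.005 m and angle between each of jar1, jar2, jar3, jar4's own z axis and vertical below 0.12 rad and distance between any of stopper1, stopper2, stopper3, stopper4 and jar2_seat below 0.005 m and x of jar2 in the frame of tray_floor between -0.03 and 0.03 m and y of jar2 in the frame of tray_floor between -0.125 and 0.125 m and z of jar2 in the frame of tray_floor between -0.004 and 0.005 m and distance between any of stopper1, stopper2, stopper3, stopper4 and jar3_seat below 0.005 m and x of jar3 in the frame of tray_floor between -0.03 and 0.03 m and y of jar3 in the frame of tray_floor between -0.125 and 0.125 m and z of jar3 in the frame of tray_floor between -0.004 and 0.005 m and distance between any of stopper1, stopper2, stopper3, stopper4 and jar4_seat below 0.005 m and x of jar4 in the frame of tray_floor between -0.03 and 0.03 m and y of jar4 in the frame of tray_floor between -0.125 and 0.125 m and z of jar4 in the frame of tray_floor between -0.004 and 0.005 m and linear speed of each of jar1, jar2, jar3, jar4 below 0.02 m/s and ((x of stopper1 in the frame of drawer_floor between -0.09 and 0.09 m and y of stopper1 in the frame of drawer_floor between -0.13 and 0.13 m and z of stopper1 in the frame of drawer_floor between -0.01 and 0.03 m) or distance between stopper1 and jar1_seat below 0.005 m or distance between stopper1 and jar2_seat below 0.005 m or distance between stopper1 and jar3_seat below 0.005 m or distance between stopper1 and jar4_seat below 0.005 m) and ((x of stopper2 in the frame of drawer_floor between -0.09 and 0.09 m and y of stopper2 in the frame of drawer_floor between -0.13 and 0.13 m and z of stopper2 in the frame of drawer_floor between -0.01 and 0.03 m) or distance between stopper2 and jar1_seat below 0.005 m or distance between stopper2 and jar2_seat below 0.005 m or distance between stopper2 and jar3_seat below 0.005 m or distance between stopper2 and jar4_seat below 0.005 m) and ((x of stopper3 in the frame of drawer_floor between -0.09 and 0.09 m and y of stopper3 in the frame of drawer_floor between -0.13 and 0.13 m and z of stopper3 in the frame of drawer_floor between -0.01 and 0.03 m) or distance between stopper3 and jar1_seat below 0.005 m or distance between stopper3 and jar2_seat below 0.005 m or distance between stopper3 and jar3_seat below 0.005 m or distance between stopper3 and jar4_seat below 0.005 m) and ((x of stopper4 in the frame of drawer_floor between -0.09 and 0.09 m and y of stopper4 in the frame of drawer_floor between -0.13 and 0.13 m and z of stopper4 in the frame of drawer_floor between -0.01 and 0.03 m) or distance between stopper4 and jar1_seat below 0.005 m or distance between stopper4 and jar2_seat below 0.005 m or distance between stopper4 and jar3_seat below 0.005 m or distance between stopper4 and jar4_seat below 0.005 m) and value of joint carriage below 0.008 m and value of joint chest_drawer0 below 0.01 m); the robot touches nothing.
It fails at once if a bystander (tin, mug, bottle, bowl, can) is displaced by more than 60 mm (distance of any of tin, mug, syrup, bowl, cocoa from where it was at the start of the episode above 0.06 m).
It fails at once if the carriage is slammed home (faster than 0.5 m/s) (velocity of joint carriage below -0.5 m/s).
Of jar1, jar2, jar3, jar4 only 2 to 3 are there at a start; the rules pass over those that are not, and their reading is None.
At some moment in a run one of jar1, jar2, jar3, jar4 may be knocked a few centimetres aside while the robot is not near it.
It also fails if it takes over 210 s, if anything falls off the work surface, if the arm or the gripper's body presses on something with over 40 N, if the wrist force passes 120 N, or if a joint passes its speed limit or range.

## Working session

There is one attempt and no reset: what is moved stays moved. The work goes in short steps, Python scripts to look and compute and a shell command to move; the robot and the scene stay as the last step left them, time stands still between calls to the robot, and variables do not carry over. Pictures are saved under pics/ and viewed, and the job is handed in when it is done.

```bash
ls -la; mkdir -p pics
python3 - <<'E'
from plant import monitor,cams
import cv2
s=monitor.get_state(); print(s)
for n in ["side","top","wrist"]:
    c=cams.camera(n); cv2.imwrite(f"pics/{n}0.png",c["image"][:,:,::-1]); print(n,c["fx"],c["fy"],c["cx"],c["cy"],c["distortion"],c["R"],c["t"])
E
```

```text
total 12
drwxr-xr-x  3 agent agent 4096 Dec  7 06:35 .
drwxr-xr-x 23 root  root  4096 Dec  7 06:35 ..
drwxr-xr-x  2 agent agent 4096 Dec  7 06:35 pics
{'t': 0.0, 'joint_pos': array([61.2361265 , 19.13244074,  2.28378326, 84.01083295, -0.76769533,
       76.96222397, -3.34988784]), 'qd': array([-0.01116759,  0.09136663,  0.03855377,  0.00645285,  0.10595866,
        0.0219996 ,  0.00062895]), 'effort': array([-3.05428366e-04, -6.56366444e+01,  1.33485395e+00, -4.03806567e+01,
       -5.99381444e-02,  4.47915425e-02,  1.49438024e-04]), 'tool_pos': array([ 0.25462999, -0.59759201,  0.23865326]), 'eef_rot': array([-1.79909931e+02,  5.98246374e-03,  2.30818570e+01]), 'contact_force': array([-0.11135561, -0.5653793 , -0.13485439]), 'ft_torque': array([-0.01916894,  0.01840448, -0.01376261]), 'grip_width': 0.9975958825622385}
side 362.6366845147976 362.6366845147976 317.7736323221746 200.5257555143386 [-0.03050907  0.          0.          0.          0.        ] [[-0.6720949  -0.7403031   0.01548419]
 [-0.50006331  0.43836881 -0.74683966]
 [ 0.54609993 -0.5096902  -0.66482386]] [0.34702007 0.35382164 0.68588823]
top 375.3124400334483 375.3124400334483 321.9066353127947 194.06413973181537 [-0.04594834  0.          0.          0.          0.        ] [[ 0.00190203 -0.99999085 -0.00383073]
 [-0.97875928 -0.0010763  -0.20501003]
 [ 0.20500403  0.00413929 -0.97875238]] [-0.03509979  0.53173002  0.99602625]
wrist 325.0400709849636 325.0400709849636 313.7542819425891 200.86436031389633 [-0.04662103  0.          0.          0.          0.        ] [[ 3.93253279e-01 -9.19429782e-01 -8.56869580e-04]
 [-8.79003534e-01 -3.76235379e-01  2.92915906e-01]
 [-2.69637992e-01 -1.14436949e-01 -9.56137824e-01]] [-0.64978801 -0.03574343  0.38981171]
```

View pics/side0.png

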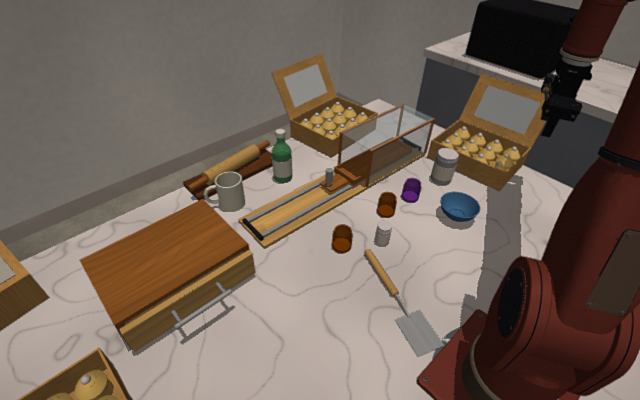

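View pics/top0.png

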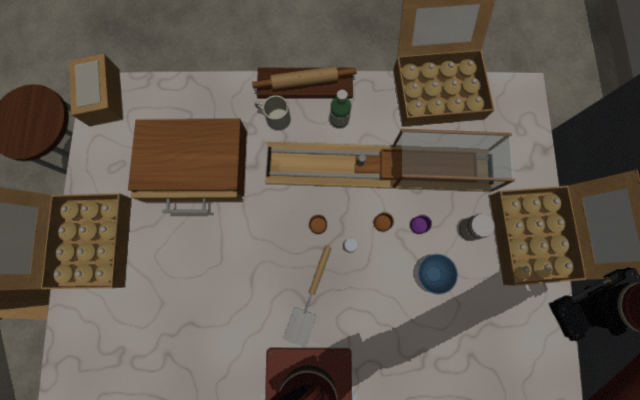

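View pics/wrist0.png

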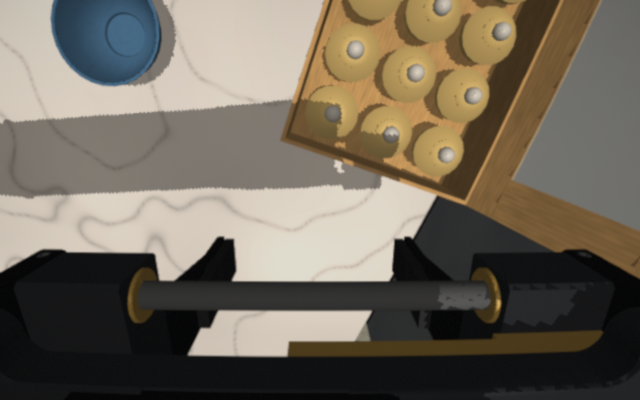

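```bash
cat > h.py <<'E'
import numpy as np, cv2
from scipy.spatial.transform import Rotation as Ro
from plant import monitor,cams
def und(c,u,v):
    K=np.array([[c["fx"],0,c["cx"]],[0,c["fy"],c["cy"]],[0,0,1]])
    p=cv2.undistortPoints(np.array([[[u,v]]],float),K,np.array(c["distortion"]))[0,0]
    return np.array([p[0],p[1],1.0])
def plane(c,u,v,z):
    R=np.array(c["R"]);t=np.array(c["t"]); C=-R.T@t; d=R.T@und(c,u,v)
    return C+d*(z-C[2])/d[2]
def dep(c,u,v):
    R=np.array(c["R"]);t=np.array(c["t"]); z=c["z_map"][int(round(v)),int(round(u))]
    return R.T@(und(c,u,v)*z-t), z
def proj(c,X):
    K=np.array([[c["fx"],0,c["cx"]],[0,c["fy"],c["cy"]],[0,0,1]])
    rv=cv2.Rodrigues(np.array(c["R"]))[0]
    return cv2.projectPoints(np.array([X],float),rv,np.array(c["t"]),K,np.array(c["distortion"]))[0][0,0]
def cloud(c):
    R=np.array(c["R"]);t=np.array(c["t"]); K=np.array([[c["fx"],0,c["cx"]],[0,c["fy"],c["cy"]],[0,0,1]])
    H,W=c["z_map"].shape; uu,vv=np.meshgrid(np.arange(W),np.arange(H))
    p=cv2.undistortPoints(np.stack([uu,vv],-1).reshape(-1,1,2).astype(float),K,np.array(c["distortion"])).reshape(H,W,2)
    P=np.dstack([p,np.ones((H,W))])*c["z_map"][...,None]
    return (P-t)@R
def crop(c,u0,v0,u1,v1,name):
    im=c["image"][v0:v1,u0:u1,::-1]; s=min(780//(u1-u0),580//(v1-v0)); 
    cv2.imwrite("pics/"+name,cv2.resize(im,None,fx=s,fy=s,interpolation=cv2.INTER_CUBIC)); print(name,"scale",s)
def go(x,y,z,yaw=None,rp=(180,0)):
    """shift and turn shares from present measured pose"""
    s=monitor.get_state(); R0=Ro.from_euler('xyz',s["eef_rot"],degrees=True)
    yaw=s["eef_rot"][2] if yaw is None else yaw
    R1=Ro.from_euler('xyz',[rp[0],rp[1],yaw],degrees=True)
    d=R0.inv().apply(np.array([x,y,z])-s["tool_pos"]); r=(R0.inv()*R1).as_rotvec()/(np.pi/2)
    print("shift",np.round(d,4),"turn",np.round(r,4)," dist %.3f ang %.1f"%(np.linalg.norm(d),np.linalg.norm(r)*90))
def st():
    s=monitor.get_state(); print("t %.2f"%s["t"],"pos",np.round(s["tool_pos"],4),"rot",np.round(s["eef_rot"],2),"F",np.round(s["contact_force"],1),"w %.3f"%s["grip_width"],"q",np.round(s["joint_pos"],1))
E
python3 - <<'E'
from h import *
c=cams.camera("top")
crop(c,300,140,440,240,"a1.png"); crop(c,120,110,260,220,"a2.png"); crop(c,240,120,520,260,"a3.png")
P=cloud(c); np.save("/tmp/P0.npy",P)
for n,u,v in [("knob",362,158),("handle",188,212),("jar1",318,225),("jar2",384,222),("purple",420,225),("tin",350,243)]:
    print(n,np.round(dep(c,u,v)[0],3))
E
```

```text
a1.png scale 5
a2.png scale 5
a3.png scale 2
knob [ 0.628 -0.146  0.085]
handle [ 0.316 -0.039  1.084]
jar1 [ 0.451 -0.023  0.008]
jar2 [ 0.46  -0.214  0.007]
purple [ 0.451 -0.317  0.01 ]
tin [ 0.395 -0.111  0.062]
```

View pics/a1.png

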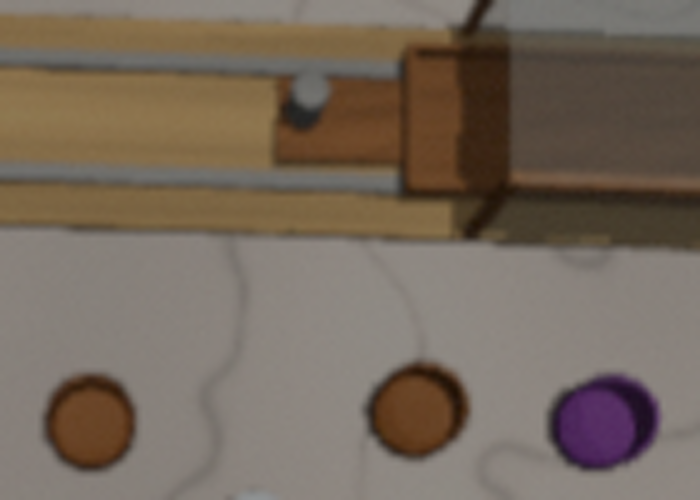

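View pics/a2.png

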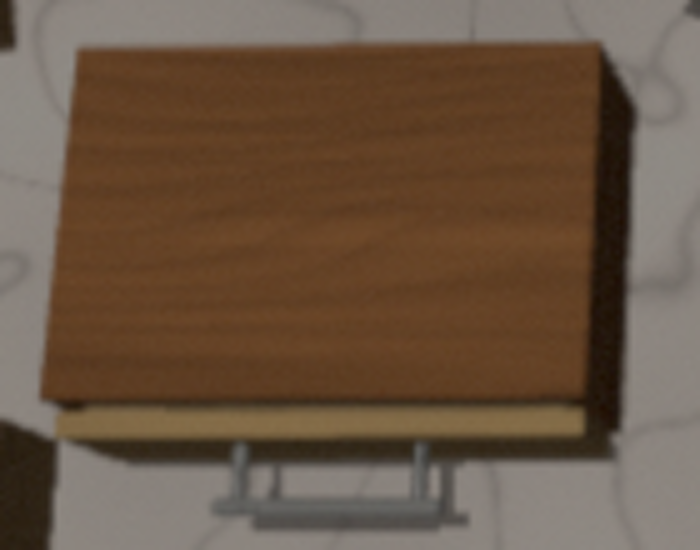

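View pics/a3.png

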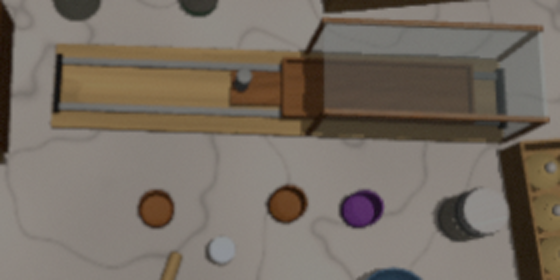

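Run:
```python
from h import *
c=cams.camera("top")
f=lambda u,v,z:np.round(plane(c,u,v,z),4)
print("knob",f(362,158.2,.086))
print("handle L",f(162.6,211.2,.065),"R",f(208.6,212.2,.065))
print("chest front top edge",f(120+42/5,110+400/5,.1),f(120+585/5,110+398/5,.1))
print("drawer front top edge",f(120+57/5,110+438/5,.088),f(120+585/5,110+436/5,.088))
# rack near edge (board)
print("rack near edge",f(300,140+222/5,.01),f(300+450/5,140+236/5,.01))
print("rack far",f(300,140+15/5,.01),f(300+440/5,140+30/5,.01))
# rail line left part from a3: scale2 offset 240,120
print("rail",f(240+62/2,120+108/2,.03),f(240+280/2,120+119/2,.03))
P=cloud(c)
im=c["image"].astype(int)
def fit(u0,v0,u1,v1,m,name):
    sub=P[v0:v1,u0:u1]; q=sub[m(sub)]; print(name,len(q),q[:,:2].min(0),q[:,:2].max(0),(q[:,:2].min(0)+q[:,:2].max(0))/2, q[:,:2].mean(0))
rim=lambda s:(s[...,2]>.05)&(s[...,2]<.066)
fit(305,212,333,240,rim,"jarA"); fit(370,208,398,236,rim,"jarB"); fit(340,232,362,255,rim,"tin")
fit(354,150,370,166,lambda s:s[...,2]>.08,"knob")
fit(405,210,435,240,rim,"purple")
```

```text
knob [ 0.627  -0.1454  0.086 ]
handle L [0.4806 0.4076 0.065 ] R [0.4782 0.2784 0.065 ]
chest front top edge [0.5331 0.4926 0.1   ] [0.5344 0.1942 0.1   ]
drawer front top edge [0.5144 0.4883 0.088 ] [0.5159 0.196  0.088 ]
rack near edge [0.5702 0.0304 0.01  ] [ 0.562 -0.234  0.01 ]
rack far [0.6983 0.0322 0.01  ] [ 0.6892 -0.2327  0.01  ]
rail [0.5964 0.1138 0.03  ] [ 0.5803 -0.2022  0.03  ]
jarA 71 [ 0.42580347 -0.04576705] [0.47210197 0.00109025] [ 0.44895272 -0.0223384 ] [ 0.4481203  -0.02179695]
jarB 76 [ 0.43158977 -0.23061071] [ 0.47836942 -0.1841603 ] [ 0.45497959 -0.2073855 ] [ 0.45610063 -0.20711937]
tin 129 [ 0.37592756 -0.13002139] [ 0.40848068 -0.09435152] [ 0.39220412 -0.11218645] [ 0.39106286 -0.11086861]
knob 49 [ 0.61706535 -0.15377434] [ 0.63697838 -0.13399244] [ 0.62702186 -0.14388339] [ 0.62726816 -0.14318488]
purple 90 [ 0.42869263 -0.33578855] [ 0.47286464 -0.28940038] [ 0.45077863 -0.31259447] [ 0.45081965 -0.31222218]
```

Run:
```python
from h import *
go(.627,-.145,.2,88.1); st()
```

```text
shift [ 0.52   -0.2706  0.0393] turn [-5.000e-04 -3.000e-04 -7.225e-01]  dist 0.588 ang 65.0
t 0.25 pos [ 0.2547 -0.5978  0.2391] rot [-179.95    0.     23.07] F [ 0.1 -0.5  0.1] w 0.998 q [61.2 19.1  2.3 84.  -0.8 77.  -3.4]
```

```bash
python3 -m handwheel '[[0.52,-0.27,0,0,0,-0.722,0],[0.52,-0.27,0,0,0,-0.722,0],[0.52,-0.27,0,0,0,-0.722,0],[0.52,-0.27,0,0,0,-0.722,0],[0.52,-0.27,0,0,0,-0.722,0]]' 20; python3 -c "
from h import *
go(.627,-.145,.2,88.1); st()"
```

```text
t: 0.88
tool_pos: [0.4544, -0.355, 0.2396]
eef_rot: [180.0, -0.0, 77.1]
contact_force: [0.4, -0.5, -0.4]
grip_width: 1.003
shift [0.2432 0.1215 0.0396] turn [ 0.000e+00 -1.000e-04 -1.218e-01]  dist 0.275 ang 11.0
t 0.88 pos [ 0.4544 -0.355   0.2396] rot [ 1.800e+02 -1.000e-02  7.714e+01] F [ 0.4 -0.5 -0.4] w 1.003 q [ 46.1  11.4 -14.4  93.8   2.9  75.1  18.4]
```

```bash
python3 -m handwheel '[[0.243,0.121,0.04,0,0,-0.122,80],[0.243,0.121,0.04,0,0,-0.122,80],[0.243,0.121,0.04,0,0,-0.122,80],[0.243,0.121,0.04,0,0,-0.122,80],[0.243,0.121,0.04,0,0,-0.122,80]]' ; python3 -c "
from h import *
go(.627,-.145,.07,88.1); st()
c=cams.camera('wrist'); cv2.imwrite('pics/w1.png',c['image'][:,:,::-1])
c=cams.camera('top'); crop(c,300,120,440,220,'t1.png')"
```

```text
t: 1.5
tool_pos: [0.628, -0.1404, 0.1988]
eef_rot: [-180.0, -0.1, 88.4]
contact_force: [0.1, -0.6, -0.1]
grip_width: 0.69
shift [-0.0049 -0.0008  0.1288] turn [-0.0002 -0.0015  0.0033]  dist 0.129 ang 0.3
t 1.50 pos [ 0.628  -0.1404  0.1988] rot [-1.7998e+02 -1.3000e-01  8.8390e+01] F [ 0.1 -0.6 -0.1] w 0.690 q [ 26.8  21.5 -23.4  86.9   8.6  73.4   0.8]
t1.png scale 5
```

View pics/w1.png

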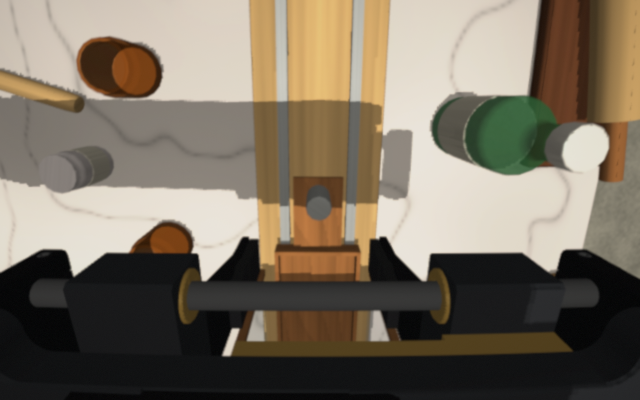

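```bash
python3 -c "
from h import *
c=cams.camera('wrist'); print(plane(c,319,205,.086))
for v in range(196,212,4): print(np.round(dep(c,319,v)[0],3))
# rails edges
print(plane(c,281,20,.03),plane(c,288,235,.03),plane(c,358,20,.03),plane(c,350,235,.03))
print(plane(c,250,20,.01),plane(c,258,200,.01))
"
```

```text
[ 0.63245426 -0.14217976  0.086     ]
[ 0.633 -0.135  0.083]
[ 0.633 -0.138  0.086]
[ 0.632 -0.142  0.084]
[ 0.632 -0.146  0.083]
[0.6034418  0.00996534 0.03      ] [ 0.59998831 -0.19188535  0.03      ] [0.67055153 0.0082742  0.03      ] [ 0.66443326 -0.19354523  0.03      ]
[0.57290371 0.01543887 0.01      ] [ 0.56789366 -0.15906712  0.01      ]
```

View pics/t1.png

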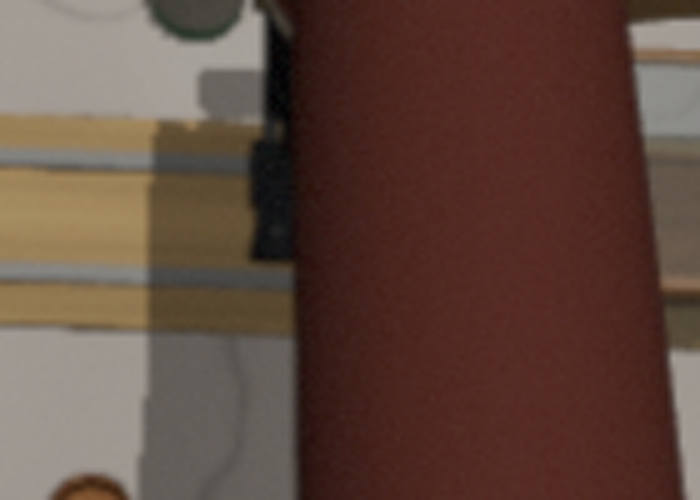

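```bash
python3 -m handwheel '[[-0.004,0.002,0.06,0,0,0,80],[-0.004,0.002,0.127,0,0,0,80],[-0.004,0.002,0.127,0,0,0,80],[-0.004,0.002,0.127,0,0,0,80]]' ;python3 -m handwheel '[[0,0,0,0,0,0,255],[0,0,0,0,0,0,255],[0,0,0,0,0,0,255],[0,0,0,0,0,0,255]]' 25; python3 -c "
from h import *
st()"
```

```text
t: 2.15
tool_pos: [0.6292, -0.1483, 0.074]
eef_rot: [180.0, -0.0, 88.2]
contact_force: [-0.0, -0.2, 0.4]
grip_width: 0.684
t: 2.65
tool_pos: [0.6293, -0.1484, 0.0744]
eef_rot: [179.9, -0.0, 88.2]
contact_force: [0.4, -0.7, -0.3]
grip_width: 0.314
t 2.65 pos [ 0.6293 -0.1484  0.0744] rot [ 1.7994e+02 -2.0000e-02  8.8220e+01] F [ 0.4 -0.7 -0.3] w 0.314 q [ 26.3  27.8 -22.1  93.6  11.6  60.8  -0.9]
```

```bash
python3 -m handwheel '[[0,0,0,0,0,0,255],[0,0,0,0,0,0,255],[0,0,0,0,0,0,255]]'; python3 -c "
from h import *
st();go(.639,.155,.0744,88.3)"
```

```text
t: 3.02
tool_pos: [0.6312, -0.1484, 0.0745]
eef_rot: [179.7, -0.0, 88.2]
contact_force: [8.4, -2.0, -5.9]
grip_width: 0.246
t 3.02 pos [ 0.6312 -0.1484  0.0745] rot [ 1.7972e+02 -2.0000e-02  8.8230e+01] F [ 8.4 -2.  -5.9] w 0.246 q [ 26.3  27.9 -22.1  93.5  11.6  60.6  -0.9]
shift [ 3.035e-01 -1.600e-03  2.000e-04] turn [ 0.0032 -0.0003 -0.0008]  dist 0.304 ang 0.3
```

```bash
python3 -m handwheel '[[0.03,0,0,0,0,0,255],[0.07,0,0,0,0,0,255],[0.11,0,0,0,0,0,255],[0.15,0,0,0,0,0,255],[0.19,0,0,0,0,0,255]]'; python3 -c "
from h import *
st()"
```

```text
t: 3.65
tool_pos: [0.6377, 0.041, 0.0745]
eef_rot: [179.6, 0.1, 88.2]
contact_force: [6.1, -4.0, -4.4]
grip_width: 0.246
t 3.65 pos [0.6377 0.041  0.0745] rot [1.7965e+02 7.0000e-02 8.8150e+01] F [ 6.1 -4.  -4.4] w 0.246 q [ 11.8  27.3 -25.2  94.9  13.2  60.4 -19.2]
```

```bash
python3 -m handwheel '[[0.03,0,0,0,0,0,255],[0.06,0,0,0,0,0,255],[0.09,0,0,0,0,0,255],[0.105,0,0,0,0,0,255],[0.112,0,0,0,0,0,255]]'; python3 -m handwheel '[[0.006,0,0,0,0,0,255],[0.006,0,0,0,0,0,255]]';python3 -c "
from h import *
st()"
```

```text
t: 4.28
tool_pos: [0.6411, 0.1547, 0.0744]
eef_rot: [179.7, 0.0, 88.2]
contact_force: [-0.6, 0.2, -0.1]
grip_width: 0.026
t: 4.53
tool_pos: [0.6412, 0.1614, 0.0745]
eef_rot: [179.7, -0.0, 88.3]
contact_force: [-0.7, -0.7, -0.3]
grip_width: 0.008
t 4.53 pos [0.6412 0.1614 0.0745] rot [ 1.7965e+02 -2.0000e-02  8.8290e+01] F [-0.7 -0.7 -0.3] w 0.008 q [  1.9  29.9 -26.5  91.4  14.8  61.8 -30.2]
```

```bash
python3 -m handwheel '[[0.04,0,-0.06,0,0,0,100],[0.04,0,-0.12,0,0,0,80],[0.04,0,-0.12,0,0,0,80]]';python3 -c "
from h import *
st()
c=cams.camera('top'); cv2.imwrite('pics/t2.png',c['image'][:,:,::-1])
c=cams.camera('wrist'); cv2.imwrite('pics/w2.png',c['image'][:,:,::-1])
"
```

```text
t: 4.9
tool_pos: [0.6438, 0.2029, 0.2003]
eef_rot: [179.2, -0.2, 88.3]
contact_force: [0.7, 0.6, -1.1]
grip_width: 0.263
t 4.90 pos [0.6438 0.2029 0.2003] rot [179.19  -0.2   88.32] F [ 0.7  0.6 -1.1] w 0.263 q [ -0.7  25.3 -28.3  82.5  12.3  74.4 -31.5]
```

View pics/t2.png

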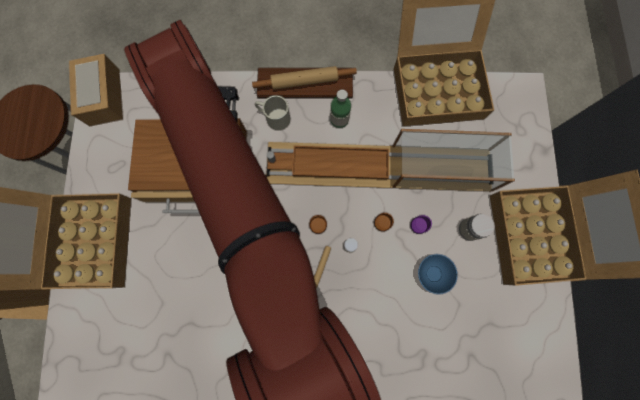

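View pics/w2.png

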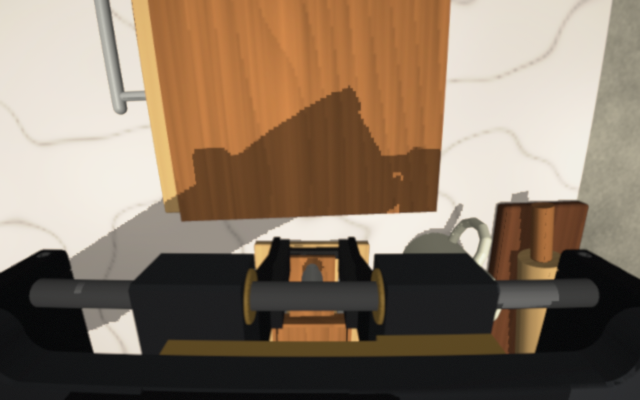

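```bash
python3 -c "
from h import *
c=cams.camera('top'); crop(c,250,130,400,200,'t2c.png')
P=cloud(c); s=P[145:168,262:280]; m=(s[...,2]>.078)&(s[...,2]<.095); print(s[m].mean(0),m.sum(), s[m].min(0),s[m].max(0))
"
```

```text
t2c.png scale 5
[0.63616608 0.11229049 0.08481778] 52 [0.62628539 0.10171153 0.07839251] [0.64851242 0.12179656 0.08832232]
```

View pics/t2c.png

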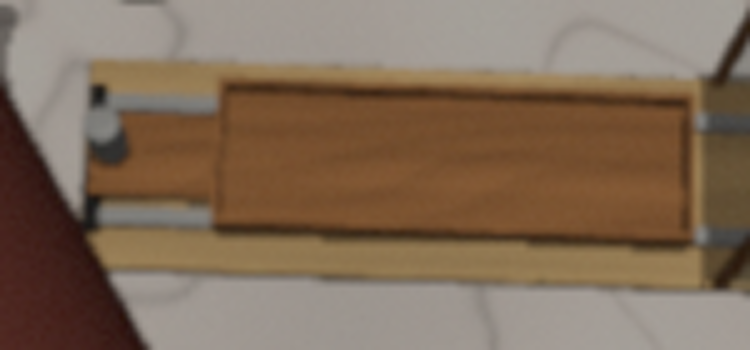

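```bash
python3 -c "
from h import *
c=cams.camera('top')
f=lambda u,v,z:np.round(plane(c,250+u/5,130+v/5,z),4)
print('tray R', f(690,240,.044),f(690,95,.044),'L',f(215,228,.044),f(222,85,.044))
print('hood base post', f(717,287,.012)); print('board L end',f(88,62,.012),f(88,268,.012))
print('knob',f(104,127,.086))
crop(c,380,120,530,200,'t2d.png')
"
```

```text
tray R [ 0.5812 -0.2231  0.044 ] [ 0.6682 -0.2262  0.044 ] L [0.588  0.0486 0.044 ] [0.674  0.0461 0.044 ]
hood base post [ 0.561  -0.2436  0.012 ]
board L end [0.6996 0.1297 0.012 ] [0.572  0.1256 0.012 ]
knob [0.635  0.1079 0.086 ]
t2d.png scale 5
```

View pics/t2d.png

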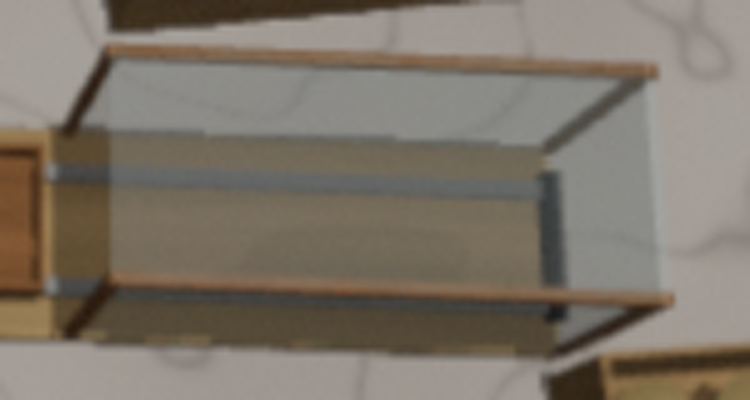

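```bash
python3 -c "
from h import *
go(.636,.109,.074,88.2)"
```

```text
shift [-0.0913 -0.003   0.1192] turn [0.0029 0.0004 0.0005]  dist 0.150 ang 0.3
```

```bash
python3 -m handwheel '[[-0.05,-0.003,0,0,0,0,80],[-0.091,-0.003,0.03,0,0,0,80],[-0.091,-0.003,0.08,0,0,0,80],[-0.091,-0.003,0.119,0,0,0,80],[-0.091,-0.003,0.119,0,0,0,80]]';python3 -m handwheel '[[0,0,0,0,0,0,255],[0,0,0,0,0,0,255],[0,0,0,0,0,0,255],[0,0,0,0,0,0,255],[0,0,0,0,0,0,255]]' 40; python3 -m handwheel '[[0,0,0,0,0,0,255],[0,0,0,0,0,0,255]]';python3 -m handwheel '[[0.004,0,0,0,0,0,255],[0.008,0,0,0,0,0,255]]'; python3 -c "
from h import *
st()"
```

```text
t: 5.72
tool_pos: [0.6328, 0.1079, 0.0696]
eef_rot: [-179.8, 0.1, 88.2]
contact_force: [0.3, -0.6, 0.4]
grip_width: 0.686
t: 6.35
tool_pos: [0.6396, 0.107, 0.0709]
eef_rot: [179.4, 0.0, 88.1]
contact_force: [29.7, 0.9, -17.8]
grip_width: 0.244
t: 6.6
tool_pos: [0.64, 0.1069, 0.0709]
eef_rot: [179.4, 0.0, 88.1]
contact_force: [4.5, 0.7, -7.0]
grip_width: 0.245
t: 6.85
tool_pos: [0.6401, 0.1082, 0.0707]
eef_rot: [179.5, 0.5, 87.9]
contact_force: [-2.4, -23.8, 4.2]
grip_width: 0.241
t 6.85 pos [0.6401 0.1082 0.0707] rot [179.47   0.5   87.88] F [ -2.4 -23.8   4.2] w 0.241 q [  5.6  28.6 -25.4  93.6  14.4  60.6 -26.3]
```

```bash
python3 -m handwheel '[[0,0,0,0,0,0,100],[0,0,0,0,0,0,100],[0,0,-0.06,0,0,0,100],[0,0,-0.12,0,0,0,100],[0,0,-0.12,0,0,0,100]]'; python3 -c "
from h import *
go(.482,.343,.19,90.2)
c=cams.camera('top'); P=cloud(c); s=P[145:168,262:280]; m=(s[...,2]>.078)&(s[...,2]<.095); print(s[m].mean(0),m.sum())
"
```

```text
t: 7.48
tool_pos: [0.6415, 0.1115, 0.1971]
eef_rot: [178.9, 0.3, 87.9]
contact_force: [0.7, -0.4, -0.3]
grip_width: 0.596
shift [ 0.2257 -0.1678  0.0026] turn [ 0.0119  0.004  -0.025 ]  dist 0.281 ang 2.5
[nan nan nan] 0<string>:4: RuntimeWarning: Mean of empty slice.
  ret = um.true_divide(
```

```bash
python3 -m handwheel '[[0.226,-0.168,0,0.012,0.004,-0.025,170],[0.226,-0.168,0,0.012,0.004,-0.025,170],[0.226,-0.168,0,0.012,0.004,-0.025,170],[0.226,-0.168,0,0.012,0.004,-0.025,170],[0.226,-0.168,0,0.012,0.004,-0.025,170]]'; python3 -c "
from h import *
c=cams.camera('wrist'); cv2.imwrite('pics/w3.png',c['image'][:,:,::-1])
st()
c=cams.camera('side'); cv2.imwrite('pics/s3.png',c['image'][:,:,::-1])
"
```

```text
t: 8.15
tool_pos: [0.4766, 0.3462, 0.1888]
eef_rot: [-179.6, 0.0, 90.5]
contact_force: [0.3, 0.3, -0.5]
grip_width: 0.336
t 8.20 pos [0.4742 0.3493 0.1889] rot [-1.7957e+02 -6.0000e-02  9.0690e+01] F [-2.1  2.8 -0.3] w 0.335 q [-11.1  17.6 -35.5  94.8  10.3  71.2 -48. ]
```

View pics/w3.png

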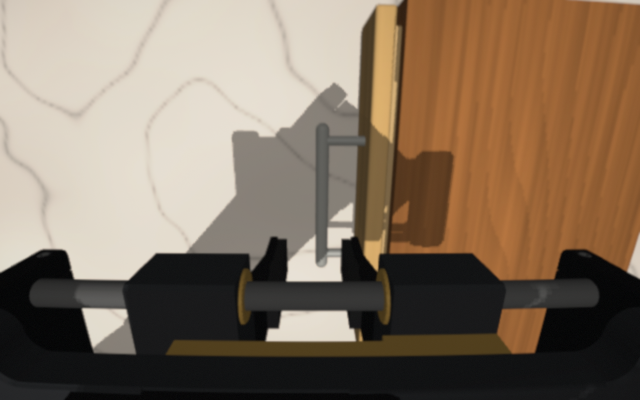

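```bash
python3 -c "
from h import *
c=cams.camera('wrist'); 
print(plane(c,322,128,.065),plane(c,321,262,.065)); print('face',plane(c,363,40,.088),plane(c,360,220,.088)); st()
for p in [(322,150),(322,200),(321,240)]: print(dep(c,*p)[0])
"
```

```text
[0.48160618 0.40716482 0.065     ] [0.48308623 0.28704853 0.065     ]
face [0.50835747 0.46928694 0.088     ] [0.51308641 0.33704726 0.088     ]
t 8.30 pos [0.4781 0.3446 0.1887] rot [-1.7963e+02  7.0000e-02  9.0460e+01] F [ 0.  -0.1  0.2] w 0.335 q [-10.8  17.7 -35.2  94.7  10.4  71.3 -47.7]
[0.48192631 0.38957464 0.066362  ]
[0.48277798 0.34673266 0.0661445 ]
[0.48262729 0.30963713 0.06652327]
```

```bash
python3 -m handwheel '[[0.001,0.0045,0.0,0,0,0,170],[0.001,0.0045,0.06,0,0,0,170],[0.001,0.0045,0.11,0,0,0,170],[0.001,0.0045,0.125,0,0,0,170],[0.001,0.0045,0.125,0,0,0,170]]'; python3 -m handwheel '[[0,0,0,0,0,0,255],[0,0,0,0,0,0,255],[0,0,0,0,0,0,255],[0,0,0,0,0,0,255]]' 30; python3 -c "
from h import *
st()
"
```

```text
t: 8.93
tool_pos: [0.4823, 0.3449, 0.0636]
eef_rot: [-179.6, 0.1, 90.4]
contact_force: [0.8, 0.4, -0.2]
grip_width: 0.333
t: 9.43
tool_pos: [0.483, 0.3453, 0.0649]
eef_rot: [-179.7, 0.0, 90.4]
contact_force: [-0.7, -0.9, 6.5]
grip_width: 0.113
t 9.43 pos [0.483  0.3453 0.0649] rot [-1.7968e+02  5.0000e-02  9.0400e+01] F [-0.7 -0.9  6.5] w 0.113 q [-12.8  25.2 -33.2 101.1  15.6  58.7 -51.4]
```

Gripped the 10 mm bar. Pull 150 mm towards −x (tool −y).

```bash
python3 -m handwheel '[[0,-0.02,0,0,0,0,255],[0,-0.05,0,0,0,0,255],[0,-0.08,0,0,0,0,255],[0,-0.11,0,0,0,0,255],[0,-0.13,0,0,0,0,255]]'; python3 -m handwheel '[[0,-0.012,0,0,0,0,255],[0,-0.02,0,0,0,0,255],[0,-0.025,0,0,0,0,255],[0,-0.028,0,0,0,0,255]]'; python3 -c "
from h import *
st()
"
```

```text
t: 10.05
tool_pos: [0.3513, 0.3444, 0.0651]
eef_rot: [-179.6, 0.0, 90.5]
contact_force: [1.3, 5.5, -13.9]
grip_width: 0.114
t: 10.55
tool_pos: [0.3362, 0.3436, 0.0664]
eef_rot: [179.3, -0.3, 90.0]
contact_force: [58.3, 0.8, -33.5]
grip_width: 0.117
t 10.55 pos [0.3362 0.3436 0.0664] rot [179.33  -0.34  90.04] F [ 58.3   0.8 -33.5] w 0.117 q [-15.4  12.5 -38.7 116.9  10.2  53.  -59.5]
```

```bash
python3 -m handwheel '[[0,0.003,0,0,0,0,255],[0,0.004,0,0,0,0,160],[0,0.004,0,0,0,0,160],[0,0.004,-0.06,0,0,0,160],[0,0.004,-0.13,0,0,0,160]]'; python3 -m handwheel '[[0.0,0.1,-0.05,0,0,0,100],[0,0.1,-0.05,0,0,0,100],[0,0.1,-0.05,0,0,0,100]]'; python3 -c "
from h import *
st()
c=cams.camera('wrist'); cv2.imwrite('pics/w4.png',c['image'][:,:,::-1])
c=cams.camera('top'); cv2.imwrite('pics/t4.png',c['image'][:,:,::-1])
"
```

```text
t: 11.18
tool_pos: [0.3379, 0.3427, 0.1905]
eef_rot: [179.4, -0.3, 90.1]
contact_force: [2.1, 0.9, -0.2]
grip_width: 0.363
t: 11.55
tool_pos: [0.4407, 0.3421, 0.2433]
eef_rot: [179.3, -0.4, 89.9]
contact_force: [-0.2, 0.1, -0.8]
grip_width: 0.582
t 11.55 pos [0.4407 0.3421 0.2433] rot [179.27  -0.4   89.88] F [-0.2  0.1 -0.8] w 0.582 q [-10.   10.8 -36.7  95.8   6.9  74.8 -48. ]
```

View pics/w4.png

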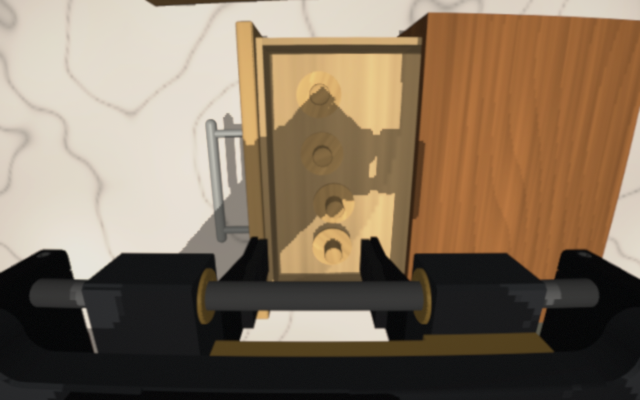

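View pics/t4.png

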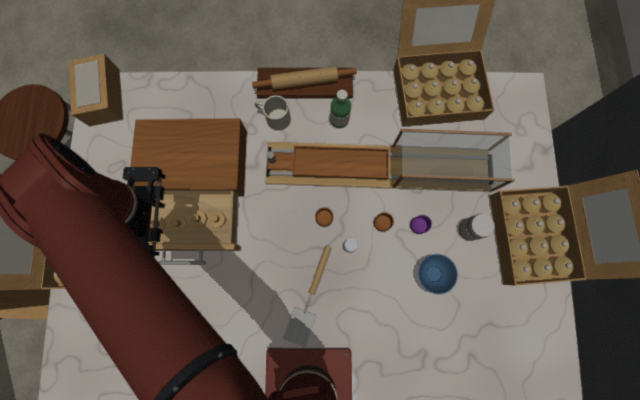

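```bash
python3 -c "
from h import *
c=cams.camera('wrist'); crop(c,260,60,390,280,'w4c.png')
"
```

```text
w4c.png scale 2
```

View pics/w4c.png

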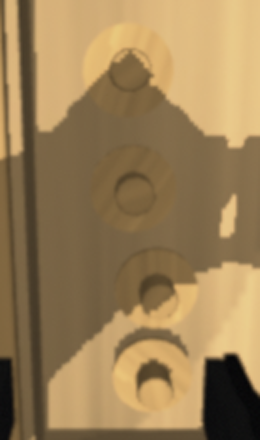

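```bash
python3 -c "
from h import *
c=cams.camera('wrist'); P=cloud(c)
for u,v in [(325,95),(327,156.5),(339,209),(337,255)]:
    print(np.round(plane(c,u,v,.066),4),np.round(dep(c,u,v)[0],4))
m=(P[...,2]>.058)&(P[...,2]<.072); m[:, :275]=0; m[:,400:]=0; m[270:]=0; m[:70]=0
n,l,s,ce=cv2.connectedComponentsWithStats(m.astype(np.uint8))
for i in range(1,n):
    q=P[l==i]; 
    if s[i,4]>30: print(s[i],q.mean(0))
st()
ct=cams.camera('top'); crop(ct,295,200,400,240,'j1.png')
"
```

```text
[0.4484 0.4304 0.066 ] [0.4485 0.4304 0.0647]
[0.4512 0.3723 0.066 ] [0.4512 0.3721 0.0647]
[0.4645 0.3178 0.066 ] [0.4646 0.3173 0.0647]
[0.4637 0.2653 0.066 ] [0.4639 0.2645 0.0642]
[315  84  21  22 359] [0.44874913 0.43080342 0.06451599]
[318 147  20  21 312] [0.45198054 0.37153595 0.06427937]
[275 176   4  94 136] [0.39884088 0.29832679 0.06481192]
[331 200  19  20 282] [0.4653709  0.31648215 0.06420616]
[329 247  18  18 265] [0.4644351  0.26397319 0.0639902 ]
t 11.75 pos [0.4359 0.3429 0.2411] rot [179.46  -0.26  90.19] F [ 0.2 -0.7 -0.3] w 0.603 q [-10.1  10.7 -36.9  96.2   6.8  74.8 -48. ]
j1.png scale 7
```

View pics/j1.png

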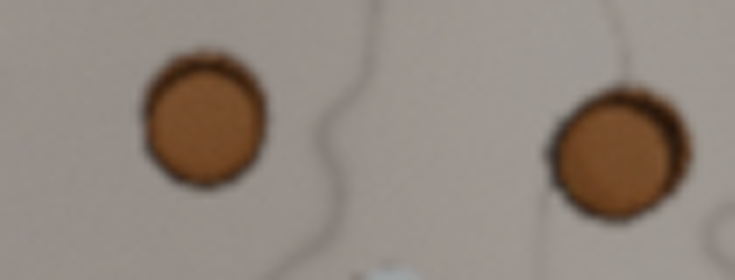

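```bash
python3 -c "
from h import *
c=cams.camera('top'); P=cloud(c)
def fit(u0,v0,u1,v1,lo,hi,n):
    s=P[v0:v1,u0:u1]; q=s[(s[...,2]>lo)&(s[...,2]<hi)]; print(n,len(q),(q.min(0)+q.max(0))/2,q.max(0)-q.min(0),q.mean(0))
fit(325,85,358,130,.09,.12,'syrup'); fit(325,85,358,130,.15,.2,'syruptop'); fit(262,92,292,132,.08,.1,'mug')
fit(310,203,340,232,.05,.066,'jarA'); fit(370,208,398,236,.05,.066,'jarB')
"
```

```text
syrup 209 [ 0.77176946 -0.08527969  0.10512381] [0.04985693 0.05709865 0.02961091] [ 0.76294754 -0.08424632  0.10920335]
syruptop 104 [ 0.77653836 -0.08538035  0.16261128] [0.02651029 0.02720066 0.02348894] [ 0.77506649 -0.08547803  0.16781564]
mug 167 [0.77784531 0.09873101 0.08729682] [0.07359892 0.07240901 0.01451836] [0.77928965 0.09971506 0.08799292]
jarA 78 [ 0.46972286 -0.03743479  0.05618753] [0.04395003 0.04451541 0.01202975] [ 0.46931652 -0.03864563  0.05713074]
jarB 78 [ 0.45626305 -0.20810766  0.05577173] [0.04405398 0.0443505  0.01130636] [ 0.45556774 -0.20728829  0.05647644]
```

```bash
python3 -c "
from h import *
go(.473,-.038,.22,88.1)"
```

```text
shift [-0.381   0.0355  0.0198] turn [ 0.0062 -0.003   0.0231]  dist 0.383 ang 2.2
```

```bash
python3 -m handwheel '[[-0.381,0.036,0,0.006,-0.003,0.023,0],[-0.381,0.036,0.02,0.006,-0.003,0.023,0],[-0.381,0.036,0.02,0.006,-0.003,0.023,0],[-0.381,0.036,0.02,0.006,-0.003,0.023,0],[-0.381,0.036,0.02,0.006,-0.003,0.023,0]]'; python3 -c "
from h import *
go(.473,-.038,.22,88.1)"
```

```text
t: 12.48
tool_pos: [0.4662, 0.0304, 0.2245]
eef_rot: [179.9, 0.0, 88.2]
contact_force: [0.5, 0.4, 0.7]
grip_width: 0.988
shift [-0.0682  0.0089  0.0045] turn [0.0007 0.0002 0.0007]  dist 0.069 ang 0.1
```

```bash
python3 -m handwheel '[[-0.06,0.009,0,0,0,0,0],[-0.068,0.009,0.05,0,0,0,0],[-0.068,0.009,0.1,0,0,0,0],[-0.068,0.009,0.1,0,0,0,0]]'; python3 -c "
from h import *
go(.473,-.038,.041,88.1); st()
c=cams.camera('wrist'); cv2.imwrite('pics/w5.png',c['image'][:,:,::-1])
c=cams.camera('side'); cv2.imwrite('pics/s5.png',c['image'][:,:,::-1])"
```

```text
t: 12.98
tool_pos: [0.4701, -0.0374, 0.1217]
eef_rot: [-179.7, -0.0, 88.2]
contact_force: [-0.2, 0.2, 0.9]
grip_width: 0.997
shift [-0.0005  0.0034  0.0807] turn [-0.0038 -0.0001  0.0012]  dist 0.081 ang 0.4
t 12.97 pos [ 0.4701 -0.0374  0.1217] rot [-1.7966e+02 -1.0000e-02  8.8210e+01] F [-0.2  0.2  0.9] w 0.997 q [ 16.1   5.5 -17.7 115.2   1.9  59.9  -4.3]
```

View pics/s5.png

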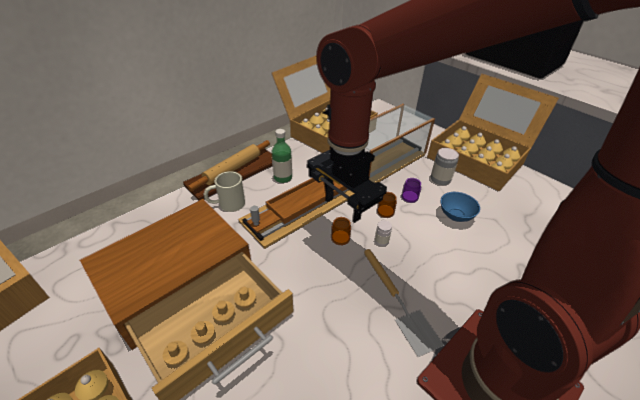

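View pics/w5.png

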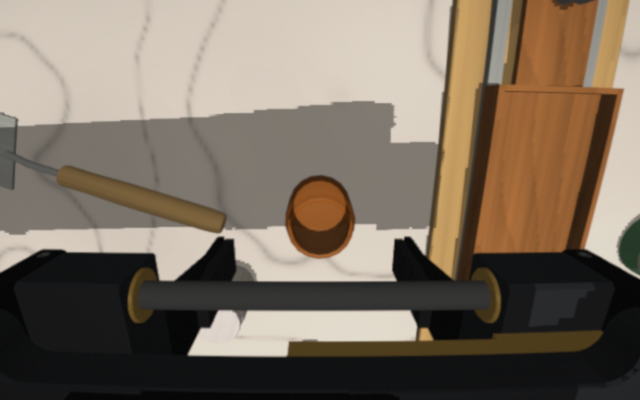

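```bash
python3 -c "
from h import *
c=cams.camera('wrist'); P=cloud(c)
s=P[170:262,280:362]; q=s[(s[...,2]>.052)&(s[...,2]<.064)]; print((q.min(0)+q.max(0))/2,q.max(0)-q.min(0))
"
```

```text
[ 0.47401778 -0.04103772  0.05517947] [0.04518729 0.04580887 0.00627965]
```

```bash
python3 -m handwheel '[[-0.0035,0.004,0.03,-0.003,0,0,0],[-0.0035,0.004,0.08,-0.003,0,0,0],[-0.0035,0.004,0.08,-0.003,0,0,0],[-0.0035,0.004,0.08,-0.003,0,0,0],[-0.0035,0.004,0.08,-0.003,0,0,110]]';  python3 -m handwheel '[[0,0,0,0,0,0,150],[0,0,0,0,0,0,200],[0,0,0,0,0,0,200],[0,0,0,0,0,0,200]]' 15; python3 -c "
from h import *
st()"
```

```text
t: 13.75
tool_pos: [0.48, -0.041, 0.0489]
eef_rot: [179.3, 0.0, 88.2]
contact_force: [0.9, 0.5, 0.2]
grip_width: 0.953
t: 14.25
tool_pos: [0.4797, -0.041, 0.0489]
eef_rot: [179.4, 0.0, 88.2]
contact_force: [-2.9, -0.6, 3.6]
grip_width: 0.576
t 14.25 pos [ 0.4797 -0.041   0.0489] rot [1.7937e+02 5.0000e-02 8.8220e+01] F [-2.9 -0.6  3.6] w 0.576 q [ 15.5  11.6 -17.3 118.4   4.6  50.   -6.1]
```

```bash
python3 -m handwheel '[[0,0,0,0,0,0,255],[0,0,-0.03,0,0,0,255],[0,0,-0.08,0,0,0,255],[0,0,-0.12,0,0,0,255],[0,0,-0.12,0,0,0,255]]' 25; python3 -c "
from h import *
st(); go(.636,-.015,.15,88.1)
c=cams.camera('wrist'); cv2.imwrite('pics/w6.png',c['image'][:,:,::-1])
c=cams.camera('side'); crop(c,300,120,460,260,'s6.png')"
```

```text
t: 14.88
tool_pos: [0.4804, -0.0409, 0.1719]
eef_rot: [179.0, 0.1, 88.2]
contact_force: [-0.2, -1.3, -1.2]
grip_width: 0.577
t 14.88 pos [ 0.4804 -0.0409  0.1719] rot [1.7903e+02 7.0000e-02 8.8220e+01] F [-0.2 -1.3 -1.2] w 0.577 q [ 16.7   2.7 -17.6 111.7   1.   64.8  -3.1]
shift [0.0307 0.1543 0.0244] turn [0.0108 0.0008 0.0014]  dist 0.159 ang 1.0
s6.png scale 4
```

View pics/w6.png

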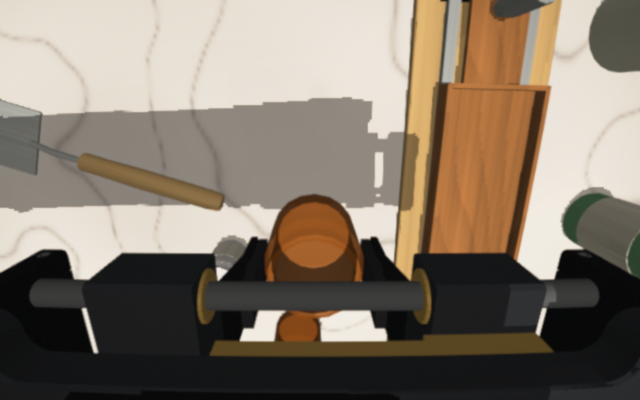

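View pics/s6.png

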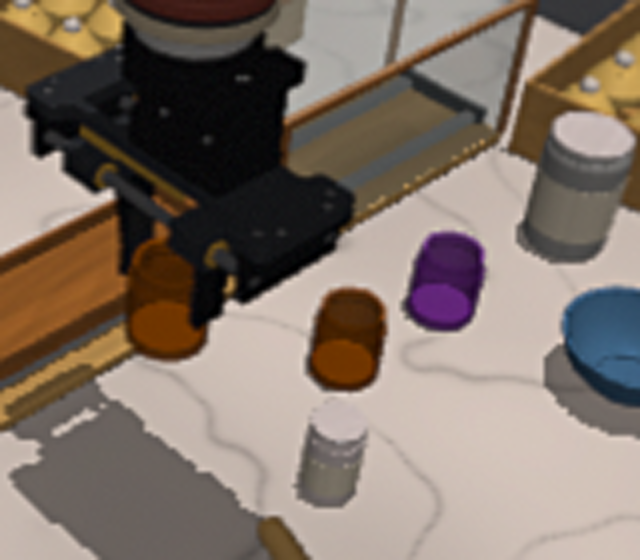

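```bash
python3 -c "
from h import *
c=cams.camera('wrist')
f=lambda u,v,z=.044:np.round(plane(c,u,v,z),4)
print('front L,R corner',f(440,86),f(549,88),'later',f(428,252),f(514,262))
P=cloud(c); s=P[190:320,260:370]; q=s[(s[...,2]>.17)&(s[...,2]<.185)]; print(len(q),(q.min(0)+q.max(0))/2)
go(.636,-.015,.17,88.1)
"
```

```text
front L,R corner [0.5827 0.0489 0.044 ] [0.6732 0.0464 0.044 ] later [ 0.5834 -0.0954  0.044 ] [ 0.6671 -0.1094  0.044 ]
1849 [ 0.47923928 -0.04065235  0.17419372]
shift [ 0.0308  0.1574 -0.0008] turn [0.006  0.0005 0.0013]  dist 0.160 ang 0.6
```

```bash
python3 -m handwheel '[[0.03,0.06,0,0.006,0,0,255],[0.03,0.12,0,0.006,0,0,255],[0.03,0.155,0.02,0.006,0,0,255],[0.03,0.155,0.04,0.006,0,0,255],[0.03,0.155,0.04,0.006,0,0,255]]'; python3 -c "
from h import *
go(.634,-.015,.081,88.1);st()
c=cams.camera('wrist'); cv2.imwrite('pics/w7.png',c['image'][:,:,::-1])"
```

```text
t: 15.65
tool_pos: [0.6314, -0.0157, 0.1254]
eef_rot: [-179.6, 0.0, 88.2]
contact_force: [-0.6, 0.0, -0.9]
grip_width: 0.581
shift [0.0008 0.0029 0.0444] turn [-0.0043  0.0004  0.0015]  dist 0.045 ang 0.4
t 15.65 pos [ 0.6314 -0.0157  0.1254] rot [-1.7962e+02  3.0000e-02  8.8240e+01] F [-0.6  0.  -0.9] w 0.581 q [ 11.6  23.  -18.   93.2   7.7  65.4 -10.1]
```

View pics/w7.png

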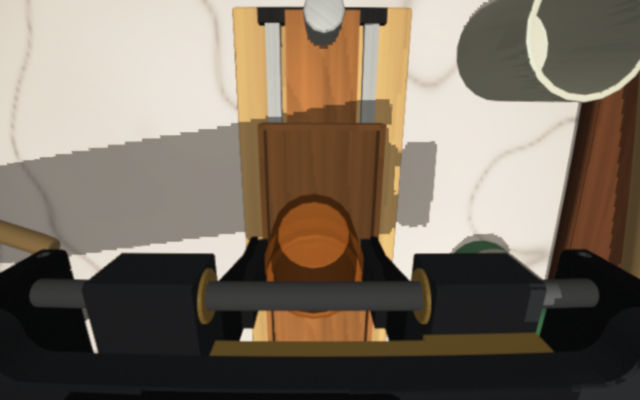

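```bash
python3 -m handwheel '[[0,0.0045,0.015,-0.004,0,0,255],[0,0.0045,0.03,-0.004,0,0,255],[0,0.0045,0.038,-0.004,0,0,255],[0,0.0045,0.04,-0.004,0,0,255]]'; python3 -c "
from h import *
go(.636,-.015,.080,88.1);st()"
```

```text
t: 16.2
tool_pos: [0.636, -0.0159, 0.0866]
eef_rot: [179.9, 0.0, 88.2]
contact_force: [0.2, -0.5, -1.9]
grip_width: 0.578
shift [ 0.0009 -0.0001  0.0066] turn [0.0009 0.0005 0.0016]  dist 0.007 ang 0.2
t 16.20 pos [ 0.636  -0.0159  0.0866] rot [1.7992e+02 4.0000e-02 8.8240e+01] F [ 0.2 -0.5 -1.9] w 0.578 q [ 11.3  25.4 -17.7  94.9   8.6  61.  -10.8]
```

```bash
python3 -m handwheel '[[0,0,0.003,0,0,0,255],[0,0,0.005,0,0,0,255],[0,0,0.007,0,0,0,255]]'; python3 -m handwheel '[[0,0,0.001,0,0,0,255],[0,0,0.002,0,0,0,255]]';python3 -c "
from h import *
st()"
```

```text
t: 16.58
tool_pos: [0.6362, -0.0159, 0.0798]
eef_rot: [179.9, 0.0, 88.2]
contact_force: [0.4, 0.2, -2.1]
grip_width: 0.578
t: 16.82
tool_pos: [0.6362, -0.0159, 0.0791]
eef_rot: [179.9, 0.1, 88.2]
contact_force: [-8.8, -0.4, 16.6]
grip_width: 0.576
t 16.82 pos [ 0.6362 -0.0159  0.0791] rot [1.7989e+02 6.0000e-02 8.8230e+01] F [-8.8 -0.4 16.6] w 0.576 q [ 11.2  25.8 -17.7  95.2   8.8  60.2 -10.9]
```

```bash
python3 -m handwheel '[[0,0,0,0,0,0,60],[0,0,0,0,0,0,40],[0,0,-0.04,0,0,0,30],[0,0,-0.09,0,0,0,0],[0,0,-0.1,0,0,0,0]]'; python3 -c "
from h import *
go(.461,-.200,.15,88.1);st()"
```

```text
t: 17.45
tool_pos: [0.638, -0.0156, 0.1831]
eef_rot: [179.5, 0.0, 88.2]
contact_force: [0.6, -0.1, -0.6]
grip_width: 0.978
shift [-0.1898 -0.1715  0.0319] turn [0.0051 0.0005 0.0014]  dist 0.258 ang 0.5
t 17.45 pos [ 0.638  -0.0156  0.1831] rot [1.7954e+02 5.0000e-02 8.8230e+01] F [ 0.6 -0.1 -0.6] w 0.978 q [ 11.8  20.5 -18.3  89.5   6.8  70.6  -9.4]
```

```bash
python3 -m handwheel '[[-0.19,-0.171,0,0.005,0,0,0],[-0.19,-0.171,0,0.005,0,0,0],[-0.19,-0.171,0.0,0.005,0,0,0],[-0.19,-0.171,0.01,0.005,0,0,0],[-0.19,-0.171,0.05,0.005,0,0,0]]';  python3 -m handwheel '[[0,0,0,0,0,0,0],[0,0,0,0,0,0,0]]'; python3 -c "
from h import *
st()
c=cams.camera('wrist'); cv2.imwrite('pics/w8.png',c['image'][:,:,::-1]); P=cloud(c)
s=P[150:262,260:382]; q=s[(s[...,2]>.050)&(s[...,2]<.066)]; print((q.min(0)+q.max(0))/2,q.max(0)-q.min(0))
"
```

```text
t: 18.08
tool_pos: [0.4598, -0.2051, 0.133]
eef_rot: [179.8, 0.2, 87.8]
contact_force: [0.6, 0.5, 0.1]
grip_width: 1.001
t: 18.32
tool_pos: [0.4606, -0.2049, 0.1339]
eef_rot: [179.8, 0.2, 87.9]
contact_force: [-0.5, -0.2, -0.0]
grip_width: 0.999
t 18.32 pos [ 0.4606 -0.2049  0.1339] rot [179.76   0.24  87.85] F [-0.5 -0.2 -0. ] w 0.999 q [ 30.    7.6 -11.9 111.2   2.   61.1  15. ]
[ 0.46020006 -0.20990905  0.05445876] [0.04481085 0.04594698 0.0088563 ]
```

View pics/w8.png

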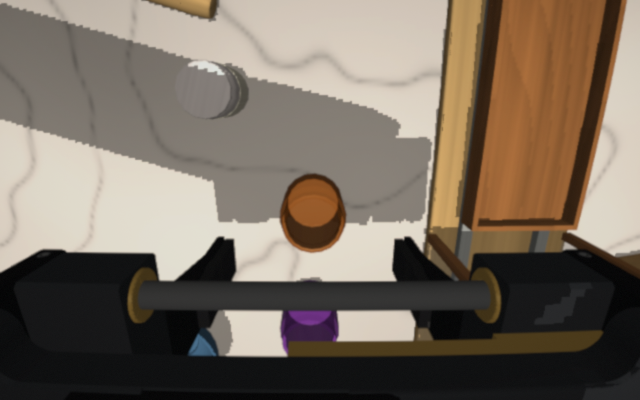

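```bash
python3 -m handwheel '[[-0.005,0,0.04,0.002,0,0,0],[-0.005,0,0.085,0.002,0,0,0],[-0.005,0,0.092,0.002,0,0,0],[-0.005,0,0.092,0.002,0,0,0]]';  python3 -c "
from h import *
st()
go(.460,-.210,.040,88.1)"
```

```text
t: 18.88
tool_pos: [0.4624, -0.2098, 0.0434]
eef_rot: [179.8, 0.3, 88.0]
contact_force: [-0.1, 0.1, 0.4]
grip_width: 0.998
t 18.88 pos [ 0.4624 -0.2098  0.0434] rot [179.84   0.26  87.95] F [-0.1  0.1  0.4] w 0.998 q [ 29.6  14.6 -11.5 115.1   4.   50.4  13.8]
shift [-0.0002 -0.0024  0.0034] turn [ 0.0018  0.0029 -0.0017]  dist 0.004 ang 0.3
```

```bash
python3 -m handwheel '[[0,-0.0024,0.003,0,0,0,60],[0,-0.0024,0.003,0,0,0,120],[0,-0.0024,0.003,0,0,0,255],[0,-0.0024,0.003,0,0,0,255],[0,-0.0024,0.003,0,0,0,255]]' 20;python3 -m handwheel '[[0,0,0,0,0,0,255],[0,0,0,0,0,0,255]]' 25; python3 -c "
from h import *
st()"
```

```text
t: 19.5
tool_pos: [0.4601, -0.2098, 0.0406]
eef_rot: [179.8, 0.3, 87.9]
contact_force: [-1.4, 0.5, 2.8]
grip_width: 0.582
t: 19.75
tool_pos: [0.4601, -0.2098, 0.0406]
eef_rot: [179.8, 0.3, 87.9]
contact_force: [-0.3, 1.1, 1.7]
grip_width: 0.58
t 19.75 pos [ 0.4601 -0.2098  0.0406] rot [179.83   0.26  87.94] F [-0.3  1.1  1.7] w 0.580 q [ 29.7  14.6 -11.5 115.5   4.   50.   13.9]
```

```bash
python3 -m handwheel '[[0,0,-0.06,0,0,0,255],[0.02,0,-0.11,0,0,0,255],[0.05,0.0,-0.12,0,0,0,255],[0.055,0.06,-0.12,0,0,0,255],[0.055,0.12,-0.12,0,0,0,255]]'; python3 -c "
from h import *
st()
go(.631,-.160,.12,88.1)"
```

```text
t: 20.38
tool_pos: [0.5831, -0.1581, 0.1614]
eef_rot: [179.8, 0.3, 88.0]
contact_force: [1.4, -0.8, -0.9]
grip_width: 0.583
t 20.38 pos [ 0.5831 -0.1581  0.1614] rot [179.77   0.29  87.97] F [ 1.4 -0.8 -0.9] w 0.583 q [ 23.4  17.5 -15.2  95.8   5.2  67.1   4.8]
shift [-0.      0.0478  0.0416] turn [ 0.0026  0.0033 -0.0015]  dist 0.063 ang 0.4
```

```bash
python3 -m handwheel '[[0,0.047,0.02,0.002,0.003,0,255],[0,0.047,0.042,0.002,0.003,0,255],[0,0.047,0.042,0.002,0.003,0,255],[0,0.047,0.042,0.002,0.003,0,255]]'; python3 -c "
from h import *
st()
go(.631,-.160,.072,88.1)
c=cams.camera('wrist'); cv2.imwrite('pics/w9.png',c['image'][:,:,::-1])"
```

```text
t: 20.88
tool_pos: [0.6301, -0.1601, 0.1203]
eef_rot: [179.9, 0.0, 88.0]
contact_force: [0.1, 0.0, -0.7]
grip_width: 0.579
t 20.88 pos [ 0.6301 -0.1601  0.1203] rot [1.7993e+02 3.0000e-02 8.7950e+01] F [ 0.1  0.  -0.7] w 0.579 q [ 21.7  24.6 -14.8  91.2   6.8  64.9   3.3]
shift [0.0002 0.0009 0.0483] turn [ 0.0008  0.0004 -0.0016]  dist 0.048 ang 0.2
```

View pics/w9.png

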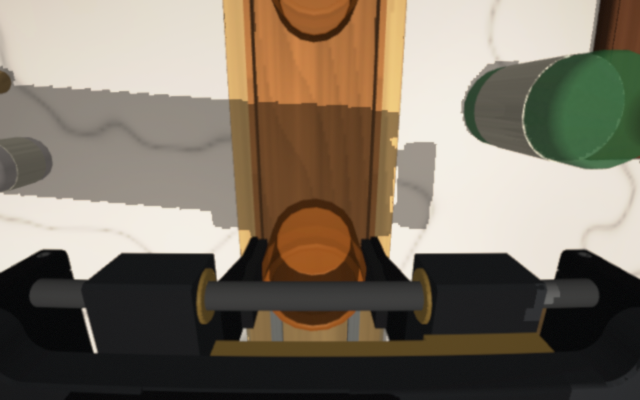

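```bash
python3 -m handwheel '[[0,0.001,0.02,0,0,0,255],[0,0.001,0.036,0,0,0,255],[0,0.001,0.044,0,0,0,255],[0,0.001,0.046,0,0,0,255],[0,0.001,0.048,0,0,0,255]]'; python3 -c "
from h import *
st()"
```

```text
t: 21.55
tool_pos: [0.6317, -0.1603, 0.073]
eef_rot: [179.8, 0.1, 88.0]
contact_force: [-0.4, -0.4, -1.2]
grip_width: 0.584
t 21.55 pos [ 0.6317 -0.1603  0.073 ] rot [1.7985e+02 5.0000e-02 8.7950e+01] F [-0.4 -0.4 -1.2] w 0.584 q [ 21.4  27.4 -14.5  93.3   7.7  60.1   2.7]
```

```bash
python3 -m handwheel '[[0,0,0.0015,0,0,0,255],[0,0,0.003,0,0,0,255],[0,0,0.004,0,0,0,255]]'; python3 -c "
from h import *
st()"
```

```text
t: 21.92
tool_pos: [0.6321, -0.1603, 0.0706]
eef_rot: [179.8, 0.1, 88.0]
contact_force: [-7.2, 1.9, 15.5]
grip_width: 0.579
t 21.93 pos [ 0.6321 -0.1603  0.0706] rot [1.7979e+02 7.0000e-02 8.7950e+01] F [-7.2  1.9 15.5] w 0.579 q [ 21.4  27.5 -14.4  93.4   7.7  59.8   2.6]
```

```bash
python3 -m handwheel '[[0,0,0,0,0,0,60],[0,0,0,0,0,0,40],[0,0,-0.04,0,0,0,40],[0,0,-0.09,0,0,0,80],[0,0,-0.1,0,0,0,120]]'; python3 -c "
from h import *
st(); go(.464,.255,.17,90)"
```

```text
t: 22.55
tool_pos: [0.6337, -0.1605, 0.1747]
eef_rot: [179.4, 0.1, 87.9]
contact_force: [-0.2, -0.2, -0.5]
grip_width: 0.697
t 22.55 pos [ 0.6337 -0.1605  0.1747] rot [1.7944e+02 1.4000e-01 8.7950e+01] F [-0.2 -0.2 -0.5] w 0.697 q [ 21.8  22.2 -15.   87.9   6.1  70.1   3.8]
shift [ 0.4092 -0.1845  0.002 ] turn [ 0.0062  0.0016 -0.0228]  dist 0.449 ang 2.1
```

```bash
python3 -m handwheel '[[0.409,-0.185,0,0.006,0.002,-0.023,130],[0.409,-0.185,0,0.006,0.002,-0.023,130],[0.409,-0.185,0,0.006,0.002,-0.023,130],[0.409,-0.185,0,0.006,0.002,-0.023,130],[0.409,-0.185,0,0.006,0.002,-0.023,130]]'; python3 -c "
from h import *
st(); go(.464,.255,.17,90)"
```

```text
t: 23.18
tool_pos: [0.5131, 0.131, 0.1711]
eef_rot: [-180.0, -0.0, 90.0]
contact_force: [1.4, 1.3, 0.3]
grip_width: 0.495
t 23.18 pos [0.5131 0.131  0.1711] rot [-1.800e+02 -2.000e-02  9.001e+01] F [1.4 1.3 0.3] w 0.495 q [  4.5   9.8 -26.  104.7   4.6  66.6 -22.9]
shift [ 0.124  -0.049   0.0011] turn [-0.     -0.0002  0.0001]  dist 0.133 ang 0.0
```

```bash
python3 -m handwheel '[[0.124,-0.049,0,0,0,0,130],[0.124,-0.049,0,0,0,0,130],[0.124,-0.049,0,0,0,0,130],[0.124,-0.049,0.02,0,0,0,130],[0.124,-0.049,0.02,0,0,0,130]]'; python3 -c "
from h import *
st()
c=cams.camera('wrist'); cv2.imwrite('pics/w10.png',c['image'][:,:,::-1]); P=cloud(c)
m=(P[...,2]>.058)&(P[...,2]<.072); m[:, :255]=0; m[:,400:]=0; m[275:]=0
n,l,s,ce=cv2.connectedComponentsWithStats(m.astype(np.uint8))
for i in range(1,n):
    q=P[l==i]; 
    if s[i,4]>30: print(s[i],(q.min(0)+q.max(0))/2,(q.max(0)-q.min(0)))
"
```

```text
t: 23.8
tool_pos: [0.4634, 0.2537, 0.1495]
eef_rot: [-179.8, 0.1, 90.0]
contact_force: [0.3, -0.3, 1.0]
grip_width: 0.489
t 23.80 pos [0.4634 0.2537 0.1495] rot [-1.7984e+02  7.0000e-02  8.9980e+01] F [ 0.3 -0.3  1. ] w 0.489 q [ -5.2  11.6 -31.4 105.9   6.6  64.5 -39. ]
[282  28  30  34 763] [0.4522346  0.37018213 0.06256444] [0.01895299 0.01987347 0.00873926]
[303 116  29  29 616] [0.4658241  0.31498717 0.06273677] [0.01954038 0.01921164 0.00778236]
[303 188  26  27 555] [0.46483219 0.26261628 0.06222716] [0.0187036  0.01898939 0.00821746]
[275 256  78  10 654] [0.46343077 0.21528673 0.06500609] [0.06131879 0.00220934 0.01396653]
[380 256  20  10 141] [0.5242202  0.21547678 0.06490166] [0.01532959 0.00180737 0.01372698]
```

View pics/w10.png

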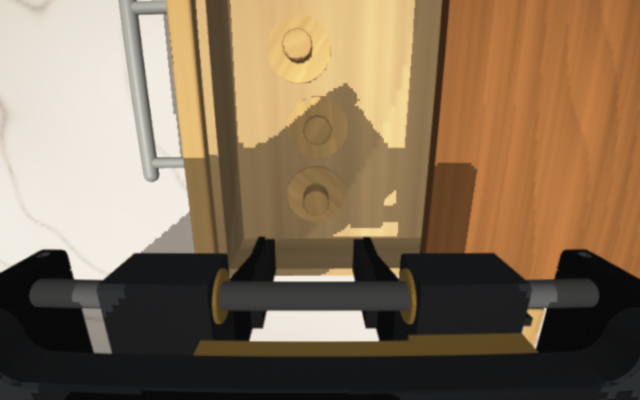

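```bash
python3 -m handwheel '[[0.009,0.001,0.03,0,0,0,130],[0.009,0.001,0.07,0,0,0,130],[0.009,0.001,0.085,0,0,0,130],[0.009,0.001,0.086,0,0,0,130]]';  python3 -c "
from h import *
st(); go(.4648,.2626,.062,90)"
```

```text
t: 24.35
tool_pos: [0.4648, 0.2624, 0.0644]
eef_rot: [-179.8, 0.1, 89.9]
contact_force: [0.9, 0.4, 0.5]
grip_width: 0.493
t 24.35 pos [0.4648 0.2624 0.0644] rot [-1.7984e+02  6.0000e-02  8.9920e+01] F [0.9 0.4 0.5] w 0.493 q [ -7.5  18.1 -30.6 109.6  11.   55.3 -43.3]
shift [ 0.0002 -0.      0.0024] turn [-0.0017  0.0006 -0.0009]  dist 0.002 ang 0.2
```

```bash
python3 -m handwheel '[[0,0,0.002,0,0,0,170],[0,0,0.002,0,0,0,255],[0,0,0.002,0,0,0,255],[0,0,0.002,0,0,0,255]]' 15; python3 -m handwheel '[[0,0,0,0,0,0,255],[0,0,-0.04,0,0,0,255],[0,0,-0.09,0,0,0,255],[0,0,-0.12,0,0,0,255]]' 20;  python3 -c "
from h import *
st(); go(.6362,-.0159,.18,88)
c=cams.camera('side'); crop(c,140,220,300,360,'s11.png')
c=cams.camera('wrist'); cv2.imwrite('pics/w11.png',c['image'][:,:,::-1])
"
```

```text
t: 24.85
tool_pos: [0.4652, 0.2626, 0.063]
eef_rot: [-179.9, 0.0, 89.9]
contact_force: [-0.3, -0.5, 3.5]
grip_width: 0.223
t: 25.35
tool_pos: [0.4658, 0.2631, 0.1853]
eef_rot: [180.0, -0.0, 89.9]
contact_force: [0.4, -1.1, -0.6]
grip_width: 0.224
t 25.35 pos [0.4658 0.2631 0.1853] rot [ 1.7999e+02 -2.0000e-02  8.9930e+01] F [ 0.4 -1.1 -0.6] w 0.224 q [ -5.3  10.4 -32.  102.7   5.9  68.5 -39.1]
shift [-0.2788  0.1708  0.0053] turn [ 0.0001 -0.0002  0.0214]  dist 0.327 ang 1.9
s11.png scale 4
```

View pics/w11.png

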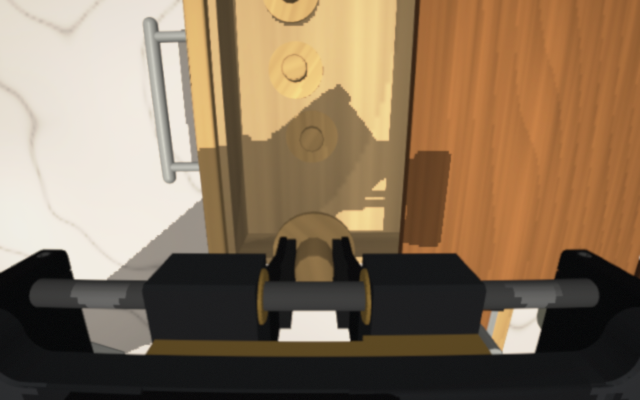

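```bash
python3 -c "
from h import *
c=cams.camera('top'); P=cloud(c); crop(c,250,130,400,200,'t12.png')
m=(P[...,2]>.078)&(P[...,2]<.096); m[:148]=0;m[185:]=0;m[:,285:290]=m[:,285:290]; m[:,:284]=0; m[:,388:]=0
n,l,s,ce=cv2.connectedComponentsWithStats(m.astype(np.uint8))
for i in range(1,n):
    q=P[l==i]
    if s[i,4]>8: print(s[i],(q.min(0)+q.max(0))/2,(q.max(0)-q.min(0)))
"
```

```text
t12.png scale 5
[306 149  18  17  90] [ 0.631326   -0.01346632  0.08500117] [0.04403815 0.04758206 0.01386475]
[358 150  18  17  93] [ 0.62794673 -0.15805466  0.08527387] [0.04504751 0.0462983  0.01318644]
```

View pics/t12.png

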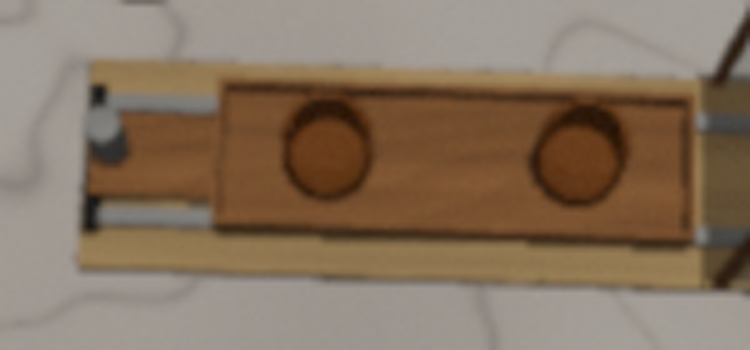

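```bash
python3 -m handwheel '[[-0.279,0.171,0,0,0,0.021,255],[-0.279,0.171,0,0,0,0.021,255],[-0.279,0.171,0,0,0,0.021,255],[-0.279,0.171,0,0,0,0.021,255],[-0.279,0.171,0,0,0,0.021,255]]';  python3 -c "
from h import *
st(); go(.6362,-.0159,.18,88)
"
```

```text
t: 26.12
tool_pos: [0.6291, -0.0055, 0.1826]
eef_rot: [-179.9, -0.0, 88.0]
contact_force: [0.2, 1.5, 0.9]
grip_width: 0.222
t 26.12 pos [ 0.6291 -0.0055  0.1826] rot [-1.7993e+02 -1.0000e-02  8.8040e+01] F [0.2 1.5 0.9] w 0.222 q [ 12.5  20.1 -20.3  90.3   7.2  71.  -10.9]
shift [-0.0102  0.0075  0.0026] turn [-0.0007 -0.0001  0.0004]  dist 0.013 ang 0.1
```

```bash
python3 -m handwheel '[[-0.01,0.007,0,0,0,0,255],[-0.01,0.007,0.03,0,0,0,255],[-0.01,0.007,0.044,0,0,0,255],[-0.01,0.007,0.044,0,0,0,255]]';  python3 -c "
from h import *
st(); go(.6362,-.0159,.112,88)
c=cams.camera('wrist'); cv2.imwrite('pics/w13.png',c['image'][:,:,::-1])
c=cams.camera('side'); crop(c,240,130,400,250,'s13.png')
"
```

```text
t: 26.62
tool_pos: [0.6344, -0.0149, 0.1369]
eef_rot: [-179.7, -0.0, 88.1]
contact_force: [0.2, -0.6, 0.8]
grip_width: 0.221
t 26.62 pos [ 0.6344 -0.0149  0.1369] rot [-1.7974e+02 -2.0000e-02  8.8110e+01] F [ 0.2 -0.6  0.8] w 0.221 q [ 12.8  22.9 -19.7  92.2   8.2  66.6 -10.6]
shift [-0.001   0.002   0.0249] turn [-0.0029 -0.0002  0.0012]  dist 0.025 ang 0.3
s13.png scale 4
```

View pics/w13.png

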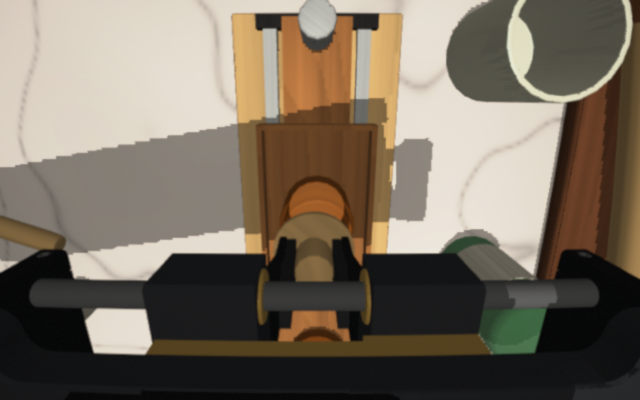

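View pics/s13.png

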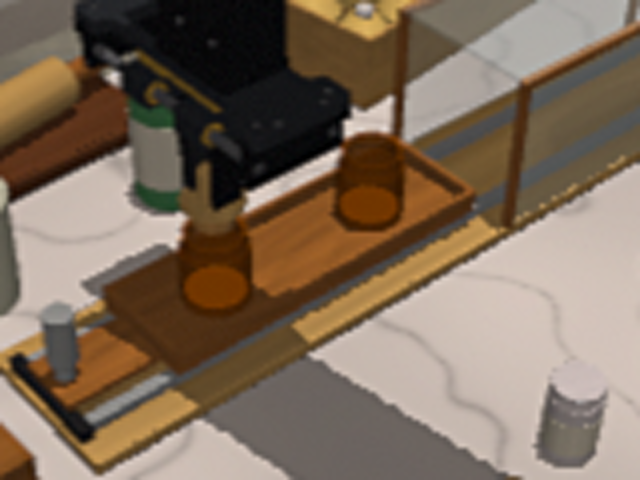

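Aligned over jar A; lower it in.

```bash
python3 -m handwheel '[[-0.001,0.002,0,-0.002,0,0,255],[-0.001,0.002,0.007,-0.002,0,0,255],[-0.001,0.002,0.013,-0.002,0,0,255],[-0.001,0.002,0.018,-0.002,0,0,255],[-0.001,0.002,0.02,-0.002,0,0,255]]';  python3 -c "
from h import *
st(); go(.6362,-.0159,.112,88)
"
```

```text
t: 27.35
tool_pos: [0.6374, -0.0161, 0.1185]
eef_rot: [179.9, -0.0, 88.1]
contact_force: [-0.6, 0.3, 0.2]
grip_width: 0.222
t 27.35 pos [ 0.6374 -0.0161  0.1185] rot [ 1.7991e+02 -2.0000e-02  8.8090e+01] F [-0.6  0.3  0.2] w 0.222 q [ 12.8  23.9 -19.6  93.    8.6  64.4 -10.9]
shift [ 0.0001 -0.0012  0.0065] turn [ 0.001  -0.0002  0.001 ]  dist 0.007 ang 0.1
```

```bash
python3 -m handwheel '[[0,-0.001,0.002,0,0,0,255],[0,-0.001,0.004,0,0,0,255],[0,-0.001,0.006,0,0,0,255],[0,-0.001,0.0065,0,0,0,255]]';  python3 -c "
from h import *
st()
"
```

```text
t: 27.85
tool_pos: [0.6367, -0.016, 0.1129]
eef_rot: [179.9, -0.0, 88.1]
contact_force: [-3.1, -0.7, 8.3]
grip_width: 0.225
t 27.85 pos [ 0.6367 -0.016   0.1129] rot [ 1.7986e+02 -2.0000e-02  8.8090e+01] F [-3.1 -0.7  8.3] w 0.225 q [ 12.8  24.1 -19.5  93.5   8.8  63.8 -11. ]
```

```bash
python3 -m handwheel '[[0,0,0.002,0,0,0,255],[0,0,0.002,0,0,0,255],[0,0,0.001,0,0,0,190],[0,0,0,0,0,0,160],[0,0,0,0,0,0,130]]'; python3 -m handwheel '[[0,0,-0.03,0,0,0,130],[0,0,-0.07,0,0,0,130],[0,0,-0.07,0,0,0,130]]'; python3 -c "
from h import *
st(); go(.465,.305,.17,90)
c=cams.camera('wrist'); cv2.imwrite('pics/w14.png',c['image'][:,:,::-1])
c=cams.camera('side'); crop(c,240,130,400,250,'s14.png')
"
```

```text
t: 28.48
tool_pos: [0.6367, -0.016, 0.1127]
eef_rot: [179.9, -0.0, 88.1]
contact_force: [-0.7, -0.1, 0.4]
grip_width: 0.401
t: 28.85
tool_pos: [0.6384, -0.0158, 0.1861]
eef_rot: [179.5, -0.0, 88.1]
contact_force: [0.1, 0.2, -0.2]
grip_width: 0.484
t 28.85 pos [ 0.6384 -0.0158  0.1861] rot [ 1.7955e+02 -3.0000e-02  8.8080e+01] F [ 0.1  0.2 -0.2] w 0.484 q [ 13.1  20.7 -20.   89.1   7.4  71.1  -9.9]
shift [ 0.3148 -0.1842  0.0149] turn [ 0.005  -0.0002 -0.0213]  dist 0.365 ang 2.0
s14.png scale 4
```

View pics/s14.png

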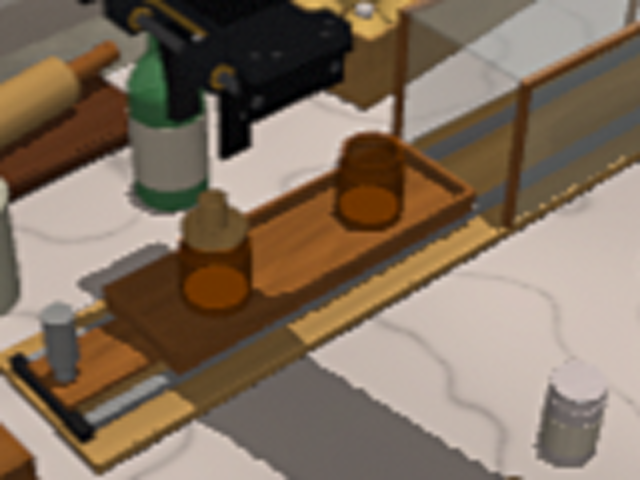

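Stopper 1 seated. Fetch S3 at (.4655,.316).

```bash
python3 -m handwheel '[[0.315,-0.184,0,0.005,0,-0.021,130],[0.315,-0.184,0,0.005,0,-0.021,130],[0.315,-0.184,0,0.005,0,-0.021,130],[0.315,-0.184,0,0.005,0,-0.021,130],[0.315,-0.184,0,0.005,0,-0.021,130]]'; python3 -c "
from h import *
st(); go(.465,.308,.15,90)
"
```

```text
t: 29.58
tool_pos: [0.4863, 0.26, 0.181]
eef_rot: [-179.6, 0.0, 90.0]
contact_force: [1.0, 0.8, -0.0]
grip_width: 0.489
t 29.57 pos [0.4863 0.26   0.181 ] rot [-1.7961e+02  3.0000e-02  8.9960e+01] F [ 1.   0.8 -0. ] w 0.489 q [ -5.7  12.7 -30.6 100.6   6.7  68.9 -38.2]
shift [ 0.048  -0.0212  0.0311] turn [-0.0044  0.0004 -0.0005]  dist 0.061 ang 0.4
```

```bash
python3 -m handwheel '[[0.048,-0.021,0.02,-0.004,0,0,130],[0.048,-0.021,0.03,-0.004,0,0,130],[0.048,-0.021,0.03,-0.004,0,0,130],[0.048,-0.021,0.03,-0.004,0,0,130]]'; python3 -c "
from h import *
st()
c=cams.camera('wrist'); P=cloud(c)
m=(P[...,2]>.058)&(P[...,2]<.072); m[:, :255]=0; m[:,400:]=0; m[275:]=0
n,l,s,ce=cv2.connectedComponentsWithStats(m.astype(np.uint8))
for i in range(1,n):
    q=P[l==i]; 
    if s[i,4]>30: print(s[i],(q.min(0)+q.max(0))/2,(q.max(0)-q.min(0)))
"
```

```text
t: 30.08
tool_pos: [0.4661, 0.3065, 0.151]
eef_rot: [-180.0, 0.1, 89.8]
contact_force: [0.2, 0.2, 0.2]
grip_width: 0.487
t 30.07 pos [0.4661 0.3065 0.151 ] rot [-1.7996e+02  7.0000e-02  8.9820e+01] F [0.2 0.2 0.2] w 0.487 q [-10.1  15.1 -32.1 101.9   8.8  65.6 -45.1]
[272  16  30  34 786] [0.44893941 0.43087202 0.06222478] [0.01906471 0.01968812 0.008327  ]
[279 112  29  28 618] [0.45212436 0.37082618 0.06251514] [0.01955066 0.0185845  0.0089134 ]
[300 187  27  28 554] [0.46589943 0.31560463 0.06241555] [0.01957158 0.01958103 0.00862412]
```

```bash
python3 -m handwheel '[[0.009,0,0.03,0,0,0,130],[0.009,0,0.07,0,0,0,130],[0.009,0,0.086,0,0,0,130],[0.009,0,0.088,0,0,0,130],[0.009,0,0.088,0,0,0,130]]';  python3 -c "
from h import *
st(); go(.4659,.3156,.062,90)"
```

```text
t: 30.75
tool_pos: [0.4671, 0.3159, 0.0645]
eef_rot: [179.9, -0.0, 89.8]
contact_force: [0.0, 0.0, 0.1]
grip_width: 0.491
t 30.75 pos [0.4671 0.3159 0.0645] rot [179.93  -0.    89.79] F [0.  0.  0.1] w 0.491 q [-12.4  21.3 -31.  105.7  13.   56.5 -49.1]
shift [-0.0003 -0.0012  0.0025] turn [ 0.0008 -0.     -0.0023]  dist 0.003 ang 0.2
```

```bash
python3 -m handwheel '[[0,-0.001,0.002,0,0,0,170],[0,-0.001,0.002,0,0,0,255],[0,-0.001,0.002,0,0,0,255],[0,-0.001,0.002,0,0,0,255]]' 15; python3 -m handwheel '[[0,0,0,0,0,0,255],[0,0,-0.04,0,0,0,255],[0,0,-0.09,0,0,0,255],[0,0,-0.12,0,0,0,255]]' 20;  python3 -c "
from h import *
st(); go(.6321,-.1603,.18,88)
c=cams.camera('top'); P=cloud(c)
m=(P[...,2]>.078)&(P[...,2]<.096); m[:148]=0;m[185:]=0; m[:,:284]=0; m[:,388:]=0
n,l,s,ce=cv2.connectedComponentsWithStats(m.astype(np.uint8))
for i in range(1,n):
    q=P[l==i]
    if s[i,4]>8: print(s[i],(q.min(0)+q.max(0))/2,(q.max(0)-q.min(0)))
"
```

```text
t: 31.25
tool_pos: [0.4662, 0.3161, 0.0628]
eef_rot: [179.9, -0.0, 89.8]
contact_force: [0.5, 0.1, 2.1]
grip_width: 0.224
t: 31.75
tool_pos: [0.4664, 0.3165, 0.1852]
eef_rot: [179.8, -0.1, 89.8]
contact_force: [-0.8, 0.6, -0.5]
grip_width: 0.223
t 31.75 pos [0.4664 0.3165 0.1852] rot [ 1.798e+02 -8.000e-02  8.980e+01] F [-0.8  0.6 -0.5] w 0.223 q [-10.3  13.9 -32.7  99.1   8.   69.2 -45.3]
shift [-0.4763  0.1673  0.0051] turn [ 0.0022 -0.0009  0.02  ]  dist 0.505 ang 1.8
[306 148  18  18 190] [ 0.63217135 -0.01348503  0.08703676] [0.04663479 0.04755003 0.01780428]
[358 150  18  17  94] [ 0.62821305 -0.15803138  0.08490187] [0.04503125 0.04645094 0.01337499]
```

```bash
python3 -m handwheel '[[-0.476,0.167,-0.02,0.002,0,0.02,255],[-0.476,0.167,-0.02,0.002,0,0.02,255],[-0.476,0.167,-0.02,0.002,0,0.02,255],[-0.476,0.167,-0.02,0.002,0,0.02,255],[-0.476,0.167,-0.02,0.002,0,0.02,255]]';  python3 -c "
from h import *
st(); go(.6321,-.1603,.18,88)
"
```

```text
t: 32.42
tool_pos: [0.5696, 0.0195, 0.1985]
eef_rot: [179.8, -0.2, 88.0]
contact_force: [0.8, 0.6, -0.2]
grip_width: 0.225
t 32.42 pos [0.5696 0.0195 0.1985] rot [179.78  -0.2   88.01] F [ 0.8  0.6 -0.2] w 0.225 q [ 12.   12.5 -21.1  97.8   4.6  70.3 -12.1]
shift [-0.1776  0.0686  0.0181] turn [ 0.0025 -0.0023  0.0001]  dist 0.191 ang 0.3
```

```bash
python3 -m handwheel '[[-0.178,0.068,0,0.002,-0.002,0,255],[-0.178,0.068,0,0.002,-0.002,0,255],[-0.178,0.068,0,0.002,-0.002,0,255],[-0.178,0.068,0.04,0.002,-0.002,0,255],[-0.178,0.068,0.06,0.002,-0.002,0,255]]';  python3 -m handwheel '[[0,0,0,0,0,0,255]]'; python3 -c "
from h import *
st(); go(.6321,-.1603,.135,88)
"
```

```text
t: 33.05
tool_pos: [0.6304, -0.161, 0.1353]
eef_rot: [-179.9, -0.1, 87.9]
contact_force: [0.0, 1.0, 0.6]
grip_width: 0.22
t: 33.17
tool_pos: [0.6293, -0.1593, 0.1335]
eef_rot: [-179.7, -0.1, 88.0]
contact_force: [0.1, 0.7, 0.1]
grip_width: 0.224
t 33.17 pos [ 0.6293 -0.1593  0.1335] rot [-1.7966e+02 -1.5000e-01  8.8040e+01] F [0.1 0.7 0.1] w 0.224 q [ 21.6  24.2 -14.7  90.2   6.4  66.8   3.7]
shift [-0.0009  0.0028 -0.0015] turn [-0.0038 -0.0017  0.0004]  dist 0.003 ang 0.4
```

```bash
python3 -m handwheel '[[-0.001,0.0025,0,-0.003,-0.001,0,255],[-0.001,0.0025,0.005,-0.003,-0.001,0,255],[-0.001,0.0025,0.01,-0.003,-0.001,0,255],[-0.001,0.0025,0.013,-0.003,-0.001,0,255],[-0.001,0.0025,0.016,-0.003,-0.001,0,255]]'; python3 -c "
from h import *
st(); go(.6321,-.1603,.112,88)
"
```

```text
t: 33.8
tool_pos: [0.6317, -0.1603, 0.1174]
eef_rot: [-179.9, -0.1, 88.0]
contact_force: [-0.2, -0.8, 0.8]
grip_width: 0.224
t 33.80 pos [ 0.6317 -0.1603  0.1174] rot [-1.7993e+02 -5.0000e-02  8.8030e+01] F [-0.2 -0.8  0.8] w 0.224 q [ 21.6  25.1 -14.6  91.    6.7  64.9   3.5]
shift [0.0001 0.0004 0.0054] turn [-0.0008 -0.0006  0.0004]  dist 0.005 ang 0.1
```

```bash
python3 -m handwheel '[[0,0,0.002,0,0,0,255],[0,0,0.004,0,0,0,255],[0,0,0.006,0,0,0,255],[0,0,0.007,0,0,0,255],[0,0,0.007,0,0,0,255]]'; python3 -c "
from h import *
st()
"
```

```text
t: 34.42
tool_pos: [0.6323, -0.1604, 0.1126]
eef_rot: [180.0, -0.0, 88.0]
contact_force: [-5.1, 1.1, 13.7]
grip_width: 0.225
t 34.42 pos [ 0.6323 -0.1604  0.1126] rot [ 1.7997e+02 -2.0000e-02  8.8030e+01] F [-5.1  1.1 13.7] w 0.225 q [ 21.5  25.3 -14.5  91.3   6.8  64.3   3.4]
```

```bash
python3 -m handwheel '[[0,0,0,0,0,0,190],[0,0,0,0,0,0,160],[0,0,0,0,0,0,130],[0,0,-0.04,0,0,0,130],[0,0,-0.08,0,0,0,130]]'; python3 -c "
from h import *
st(); go(.638,.108,.18,88)
"
```

```text
t: 35.05
tool_pos: [0.6318, -0.1604, 0.1928]
eef_rot: [-179.9, -0.0, 88.0]
contact_force: [0.0, 0.7, 0.1]
grip_width: 0.481
t 35.05 pos [ 0.6318 -0.1604  0.1928] rot [-1.7994e+02 -5.0000e-02  8.8030e+01] F [0.  0.7 0.1] w 0.481 q [ 21.7  21.7 -14.8  86.4   5.7  72.7   4.3]
shift [ 0.2685 -0.003   0.013 ] turn [-0.0007 -0.0005  0.0003]  dist 0.269 ang 0.1
```

```bash
python3 -m handwheel '[[0.268,-0.003,0,0,0,0,90],[0.268,-0.003,0,0,0,0,90],[0.268,-0.003,0,0,0,0,90],[0.268,-0.003,0,0,0,0,90],[0.268,-0.003,0,0,0,0,90]]'; python3 -m handwheel '[[0.0,0,0,0,0,0,90],[0,0,0,0,0,0,90]]'; python3 -c "
from h import *
st(); go(.639,.108,.072,88)
c=cams.camera('side'); crop(c,220,120,380,260,'s15.png')
c=cams.camera('top'); crop(c,250,130,400,200,'t15.png'); P=cloud(c)
m=(P[...,2]>.085)&(P[...,2]<.125); m[:140]=0;m[185:]=0; m[:,:290]=0; m[:,388:]=0
n,l,s,ce=cv2.connectedComponentsWithStats(m.astype(np.uint8))
for i in range(1,n):
    q=P[l==i]
    if s[i,4]>8: print(s[i],(q.min(0)+q.max(0))/2,(q.max(0)-q.min(0)),q[:,2].max())
"
```

```text
t: 35.67
tool_pos: [0.637, 0.1136, 0.1929]
eef_rot: [-179.9, -0.2, 88.4]
contact_force: [0.3, -1.1, -0.1]
grip_width: 0.649
t: 35.92
tool_pos: [0.6372, 0.1119, 0.1926]
eef_rot: [-179.9, -0.1, 88.3]
contact_force: [-0.6, 0.7, -0.3]
grip_width: 0.647
t 35.92 pos [0.6372 0.1119 0.1926] rot [-1.7989e+02 -1.4000e-01  8.8330e+01] F [-0.6  0.7 -0.3] w 0.647 q [  2.6  21.9 -21.3  86.8   8.   72.8 -21.4]
shift [-0.0041  0.0021  0.1206] turn [-0.0012 -0.0015  0.0037]  dist 0.121 ang 0.4
s15.png scale 4
t15.png scale 5
[307 148  16  17 219] [ 0.632522   -0.01373314  0.10272482] [0.04504485 0.04159563 0.0330813 ] 0.11926547270481763
[359 149  17  17 224] [ 0.62957359 -0.15878361  0.10237863] [0.04615539 0.04477439 0.03336278] 0.11906002464490979
```

View pics/s15.png

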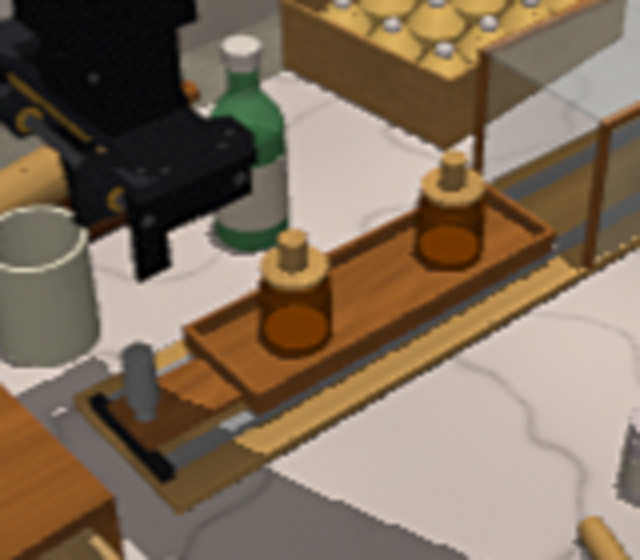

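View pics/t15.png

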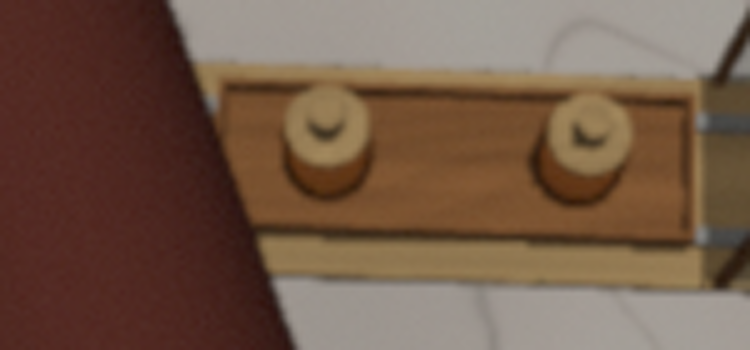

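Both jars are stoppered and upright. Grip the knob and slide home.

```bash
python3 -m handwheel '[[-0.004,0.002,0.03,0,0,0,90],[-0.004,0.002,0.08,0,0,0,90],[-0.004,0.002,0.12,0,0,0,90],[-0.004,0.002,0.12,0,0,0,90],[-0.004,0.002,0.12,0,0,0,150]]';python3 -m handwheel '[[0,0,0,0,0,0,255],[0,0,0,0,0,0,255],[0,0,0,0,0,0,255],[0,0,0,0,0,0,255],[0,0,0,0,0,0,255]]' 25; python3 -c "
from h import *
st()"
```

```text
t: 36.65
tool_pos: [0.6402, 0.1066, 0.0746]
eef_rot: [180.0, -0.1, 88.2]
contact_force: [0.6, 0.1, 1.4]
grip_width: 0.594
t: 37.28
tool_pos: [0.6401, 0.1068, 0.0751]
eef_rot: [180.0, -0.1, 88.2]
contact_force: [-3.4, -0.4, 6.1]
grip_width: 0.245
t 37.27 pos [0.6401 0.1068 0.0751] rot [ 1.7998e+02 -1.3000e-01  8.8180e+01] F [-3.4 -0.4  6.1] w 0.245 q [  2.3  27.8 -20.3  93.3  10.6  60.8 -22.9]
```

```bash
python3 -m handwheel '[[-0.006,0,0,0,0,0,255],[-0.018,0,0,0,0,0,255],[-0.034,0,0,0,0,0,255],[-0.05,0,0,0,0,0,255],[-0.066,0,0,0,0,0,255]]'; python3 -m handwheel '[[-0.02,0,0,0,0,0,255],[-0.04,0,0,0,0,0,255],[-0.06,0,0,0,0,0,255],[-0.08,0,0,0,0,0,255],[-0.1,0,0,0,0,0,255]]';python3 -c "
from h import *
st();go(.6303,-.182,.075,88.1)"
```

```text
t: 37.9
tool_pos: [0.6378, 0.0392, 0.0752]
eef_rot: [180.0, -0.1, 88.1]
contact_force: [-2.5, 2.5, 4.8]
grip_width: 0.247
t: 38.52
tool_pos: [0.6343, -0.0624, 0.0751]
eef_rot: [-180.0, -0.1, 88.1]
contact_force: [-2.0, 3.3, 5.6]
grip_width: 0.248
t 38.52 pos [ 0.6343 -0.0624  0.0751] rot [-1.7999e+02 -1.1000e-01  8.8120e+01] F [-2.   3.3  5.6] w 0.248 q [ 15.5  26.3 -17.7  95.1   8.8  60.   -6.8]
shift [-1.196e-01 -1.000e-04 -1.000e-04] turn [-0.0001 -0.0012  0.0002]  dist 0.120 ang 0.1
```

```bash
python3 -m handwheel '[[-0.02,0,0,0,0,0,255],[-0.04,0,0,0,0,0,255],[-0.06,0,0,0,0,0,255],[-0.08,0,0,0,0,0,255],[-0.095,0,0,0,0,0,255]]'; python3 -m handwheel '[[-0.008,0,0,0,0,0,255],[-0.014,0,0,0,0,0,255],[-0.02,0,0,0,0,0,255],[-0.024,0,0,0,0,0,255],[-0.026,0,0,0,0,0,255]]';python3 -c "
from h import *
st()"
```

```text
t: 39.15
tool_pos: [0.631, -0.1596, 0.0751]
eef_rot: [-180.0, -0.1, 88.1]
contact_force: [-1.2, 1.8, 6.1]
grip_width: 0.25
t: 39.78
tool_pos: [0.6301, -0.1857, 0.0752]
eef_rot: [-180.0, -0.1, 88.1]
contact_force: [-1.0, 2.7, 4.2]
grip_width: 0.243
t 39.77 pos [ 0.6301 -0.1857  0.0752] rot [-1.7999e+02 -7.0000e-02  8.8070e+01] F [-1.   2.7  4.2] w 0.243 q [ 24.3  28.  -15.4  92.2   8.1  60.9   4.8]
```

```bash
python3 -m handwheel '[[-0.003,0,0,0,0,0,255],[-0.006,0,0,0,0,0,255],[-0.008,0,0,0,0,0,255],[-0.01,0,0,0,0,0,255],[-0.01,0,0,0,0,0,255]]';python3 -c "
from h import *
st()"
```

```text
t: 40.4
tool_pos: [0.6298, -0.1932, 0.0751]
eef_rot: [-180.0, -0.2, 88.2]
contact_force: [-1.5, 8.8, 6.2]
grip_width: 0.246
t 40.40 pos [ 0.6298 -0.1932  0.0751] rot [-179.95   -0.23   88.17] F [-1.5  8.8  6.2] w 0.246 q [ 24.9  28.3 -15.3  91.8   8.   61.1   5.7]
```

```bash
python3 -m handwheel '[[-0.004,0,0,0,0,0,255],[-0.006,0,0,0,0,0,255],[-0.006,0,0,0,0,0,255]]';python3 -c "
from h import *
st()"
```

```text
t: 40.78
tool_pos: [0.6299, -0.1933, 0.0751]
eef_rot: [-179.9, -0.6, 88.4]
contact_force: [-4.2, 17.1, 9.0]
grip_width: 0.245
t 40.77 pos [ 0.6299 -0.1933  0.0751] rot [-179.87   -0.59   88.4 ] F [-4.2 17.1  9. ] w 0.245 q [ 25.2  28.4 -15.4  91.7   7.7  61.3   6.2]
```

Stopped hard at home (300 mm travelled). Release, rise, and go to the drawer.

```bash
python3 -m handwheel '[[0,0,0,0,0,0,200],[0.001,0,0,0,0,0,160],[0.001,0,0,0,0,0,120],[0.001,0,-0.05,0,0,0,120],[0.001,0,-0.12,0,0,0,150]]';python3 -c "
from h import *
st(); go(.35,.343,.19,90)
c=cams.camera('side'); cv2.imwrite('pics/s16.png',c['image'][:,:,::-1])
c=cams.camera('top'); crop(c,130,180,250,280,'t16.png')"
```

```text
t: 41.4
tool_pos: [0.629, -0.1939, 0.187]
eef_rot: [-179.7, -0.6, 88.4]
contact_force: [1.3, -0.1, 0.3]
grip_width: 0.464
t 41.40 pos [ 0.629  -0.1939  0.187 ] rot [-179.68   -0.62   88.37] F [ 1.3 -0.1  0.3] w 0.464 q [ 25.6  23.1 -16.   85.4   5.9  72.9   7.5]
shift [ 0.5287 -0.2941  0.0044] turn [-0.0035 -0.007  -0.0181]  dist 0.605 ang 1.8
t16.png scale 5
```

View pics/s16.png

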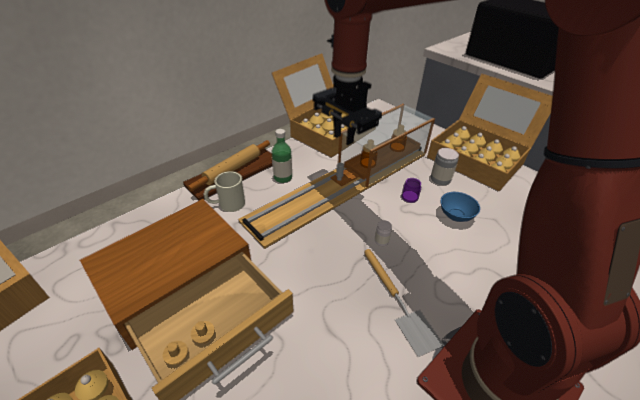

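View pics/t16.png

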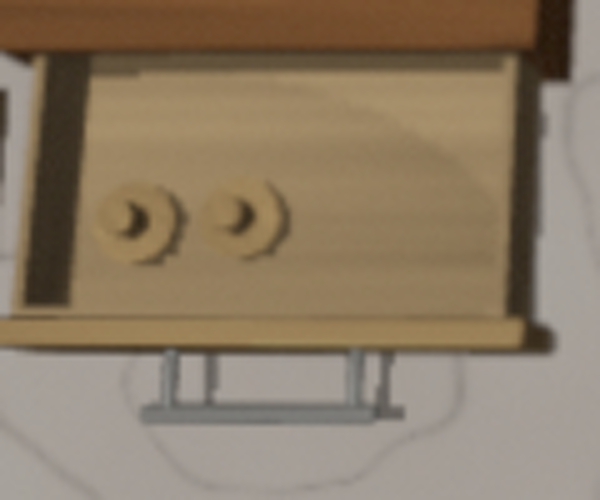

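```bash
python3 -m handwheel '[[0.529,-0.3,0,-0.003,-0.007,-0.018,168],[0.529,-0.3,0,-0.003,-0.007,-0.018,168],[0.529,-0.3,0,-0.003,-0.007,-0.018,168],[0.529,-0.3,0,-0.003,-0.007,-0.018,168],[0.529,-0.3,0,-0.003,-0.007,-0.018,168]]';python3 -c "
from h import *
st(); go(.336,.345,.19,90)"
```

```text
t: 42.12
tool_pos: [0.4839, 0.0844, 0.1921]
eef_rot: [179.2, 0.3, 89.9]
contact_force: [1.0, 0.4, 0.3]
grip_width: 0.339
t 42.12 pos [0.4839 0.0844 0.1921] rot [179.18   0.26  89.93] F [1.  0.4 0.3] w 0.339 q [ 11.4   3.6 -27.5 108.5   2.3  67.6 -17. ]
shift [ 0.2604 -0.1482 -0.0012] turn [ 0.0091  0.0028 -0.0008]  dist 0.300 ang 0.9
```

```bash
python3 -m handwheel '[[0.26,-0.148,0,0.009,0.003,0,168],[0.26,-0.148,0,0.009,0.003,0,168],[0.26,-0.148,0,0.009,0.003,0,168],[0.26,-0.148,0,0.009,0.003,0,168],[0.26,-0.148,0,0.009,0.003,0,168]]';python3 -m handwheel '[[0,0,0,0,0,0,168],[0,0,0,0,0,0,168]]'; python3 -c "
from h import *
st(); go(.336,.345,.19,90)
c=cams.camera('wrist'); cv2.imwrite('pics/w17.png',c['image'][:,:,::-1])"
```

```text
t: 42.75
tool_pos: [0.335, 0.3463, 0.1889]
eef_rot: [179.9, -0.0, 90.0]
contact_force: [0.9, 0.1, 0.2]
grip_width: 0.337
t: 43.0
tool_pos: [0.3354, 0.3457, 0.1886]
eef_rot: [179.9, -0.0, 90.0]
contact_force: [0.4, -0.9, -0.3]
grip_width: 0.34
t 43.00 pos [0.3354 0.3457 0.1886] rot [ 1.7994e+02 -2.0000e-02  8.9960e+01] F [ 0.4 -0.9 -0.3] w 0.340 q [ -7.8   4.5 -44.6 108.8   3.5  68.  -53.7]
shift [-0.0007  0.0006 -0.0014] turn [ 0.0007 -0.0002 -0.0005]  dist 0.002 ang 0.1
```

View pics/w17.png

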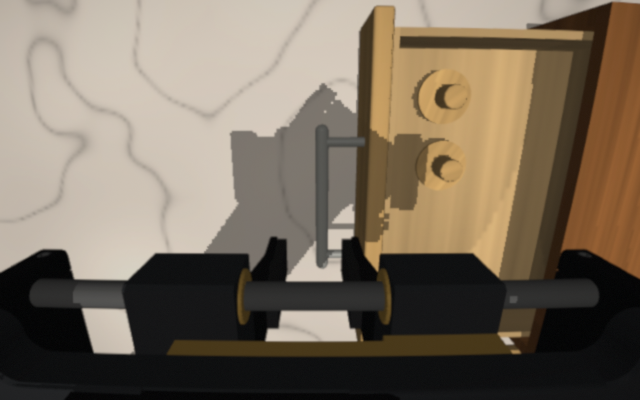

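```bash
python3 -c "
from h import *
c=cams.camera('wrist')
for p in [(322,150),(322,200),(321,240)]: print(dep(c,*p)[0])
print(plane(c,359,100,.088))"
```

```text
[0.34324131 0.38771857 0.06710659]
[0.34355954 0.34461387 0.06552302]
[0.34290322 0.30759328 0.06617143]
[0.36919212 0.4268645  0.088     ]
```

```bash
python3 -m handwheel '[[0,0.006,0.03,0,0,0,168],[0,0.006,0.08,0,0,0,168],[0,0.006,0.12,0,0,0,168],[0,0.006,0.125,0,0,0,168],[0,0.006,0.125,0,0,0,168]]'; python3 -c "
from h import *
st()"
```

```text
t: 43.72
tool_pos: [0.343, 0.3448, 0.0645]
eef_rot: [179.9, -0.0, 89.8]
contact_force: [-0.4, 0.5, 0.8]
grip_width: 0.34
t 43.73 pos [0.343  0.3448 0.0645] rot [ 1.7991e+02 -3.0000e-02  8.9760e+01] F [-0.4  0.5  0.8] w 0.340 q [-11.1  14.8 -43.2 115.6  12.6  54.  -61. ]
```

```bash
python3 -m handwheel '[[0,0,0,0,0,0,255],[0,0,0,0,0,0,255],[0,0,0,0,0,0,255],[0,0,0,0,0,0,255]]' 30;python3 -m handwheel '[[0,0.01,0,0,0,0,255],[0,0.03,0,0,0,0,255],[0,0.05,0,0,0,0,255],[0,0.07,0,0,0,0,255],[0,0.09,0,0,0,0,255]]'; python3 -m handwheel '[[0,0.015,0,0,0,0,255],[0,0.03,0,0,0,0,255],[0,0.04,0,0,0,0,255],[0,0.046,0,0,0,0,255],[0,0.05,0,0,0,0,255]]'; python3 -c "
from h import *
st()"
```

```text
t: 44.22
tool_pos: [0.3434, 0.3452, 0.0653]
eef_rot: [179.8, -0.1, 89.8]
contact_force: [-0.3, -1.2, 8.3]
grip_width: 0.114
t: 44.85
tool_pos: [0.4349, 0.3457, 0.0655]
eef_rot: [179.9, -0.1, 89.8]
contact_force: [-1.2, 6.5, -3.2]
grip_width: 0.112
t: 45.48
tool_pos: [0.4855, 0.346, 0.0655]
eef_rot: [179.9, -0.2, 89.8]
contact_force: [-1.4, 4.6, -2.7]
grip_width: 0.115
t 45.48 pos [0.4855 0.346  0.0655] rot [179.86  -0.19  89.78] F [-1.4  4.6 -2.7] w 0.115 q [ -9.3  26.2 -37.7 101.   18.3  58.9 -53.9]
```

```bash
python3 -m handwheel '[[0,0.004,0,0,0,0,255],[0,0.008,0,0,0,0,255],[0,0.011,0,0,0,0,255],[0,0.012,0,0,0,0,255]]'; python3 -c "
from h import *
st()"
```

```text
t: 45.98
tool_pos: [0.4871, 0.3462, 0.065]
eef_rot: [-179.2, 0.2, 90.1]
contact_force: [-45.2, -8.5, 33.7]
grip_width: 0.117
t 45.98 pos [0.4871 0.3462 0.065 ] rot [-179.17    0.21   90.08] F [-45.2  -8.5  33.7] w 0.117 q [ -9.3  27.1 -37.7  99.9  18.2  60.2 -53.3]
```

```bash
python3 -m handwheel '[[0,-0.002,0,0,0,0,255],[0,-0.002,0,0,0,0,200],[0,-0.002,0,0,0,0,165],[0,-0.002,0,0,0,0,165],[0,-0.002,-0.03,0,0,0,165]]'; python3 -m handwheel '[[0,0,-0.06,0,0,0,165],[0,0,-0.14,0,0,0,165],[-0.15,-0.02,-0.16,0,0,0,165],[-0.25,-0.02,-0.16,0,0,0,165],[-0.25,-0.02,-0.16,0,0,0,165]]'; python3 -c "
from h import *
st()
c=cams.camera('side'); cv2.imwrite('pics/s18.png',c['image'][:,:,::-1]); crop(c,330,90,440,200,'s18c.png')
c=cams.camera('top'); cv2.imwrite('pics/t18.png',c['image'][:,:,::-1])"
```

```text
t: 46.6
tool_pos: [0.4848, 0.3448, 0.0932]
eef_rot: [-179.0, 0.3, 90.0]
contact_force: [-0.2, -0.4, 0.3]
grip_width: 0.341
t: 47.22
tool_pos: [0.4719, 0.1595, 0.2473]
eef_rot: [-179.0, 0.4, 90.0]
contact_force: [1.7, -0.8, 0.4]
grip_width: 0.353
t 47.23 pos [0.4719 0.1595 0.2473] rot [-179.03    0.36   90.02] F [ 1.7 -0.8  0.4] w 0.353 q [ 11.6   4.2 -36.7 101.6   2.5  76.1 -25.6]
s18c.png scale 5
```

View pics/s18.png

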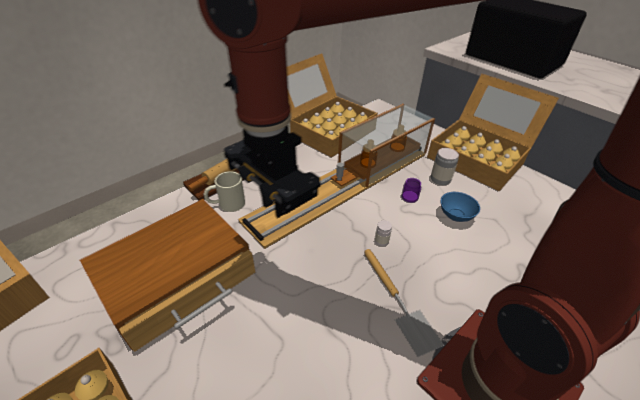

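View pics/s18c.png

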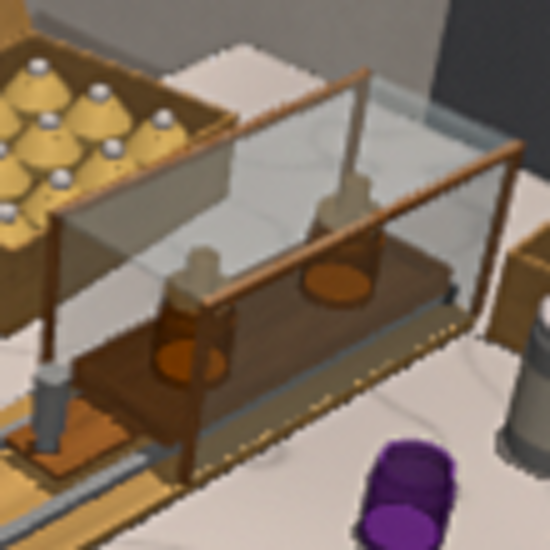

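View pics/t18.png

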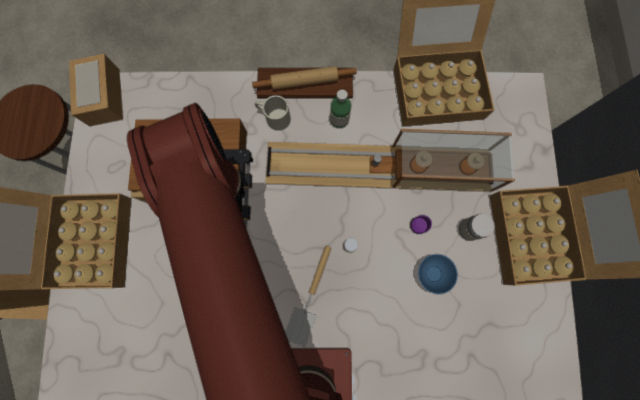

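```bash
python3 -m handwheel '[[-0.2,0,0,0,0,0,165],[-0.2,0,0,0,0,0,165],[-0.2,0,0,0,0,0,165],[-0.2,0,0,0,0,0,165],[-0.2,0,0,0,0,0,165]]';python3 -c "
from h import *
st()
c=cams.camera('side'); crop(c,80,190,270,350,'s19.png')
c=cams.camera('top'); crop(c,120,110,260,220,'t19.png'); P=cloud(c); s=P[150:168,365:388]; q=s[(s[...,2]>.08)&(s[...,2]<.092)]; print(q.mean(0))"
```

```text
t: 47.95
tool_pos: [0.4713, -0.0476, 0.2494]
eef_rot: [-179.1, 0.6, 89.3]
contact_force: [0.3, 0.3, -0.2]
grip_width: 0.351
t 47.95 pos [ 0.4713 -0.0476  0.2494] rot [-179.09    0.55   89.27] F [ 0.3  0.3 -0.2] w 0.351 q [ 2.520e+01  1.000e-01 -2.500e+01  1.049e+02  6.000e-01  7.600e+01
 -7.000e-01]
s19.png scale 3
t19.png scale 5
[ 0.62611268 -0.18616287  0.08574551]
```

View pics/t19.png

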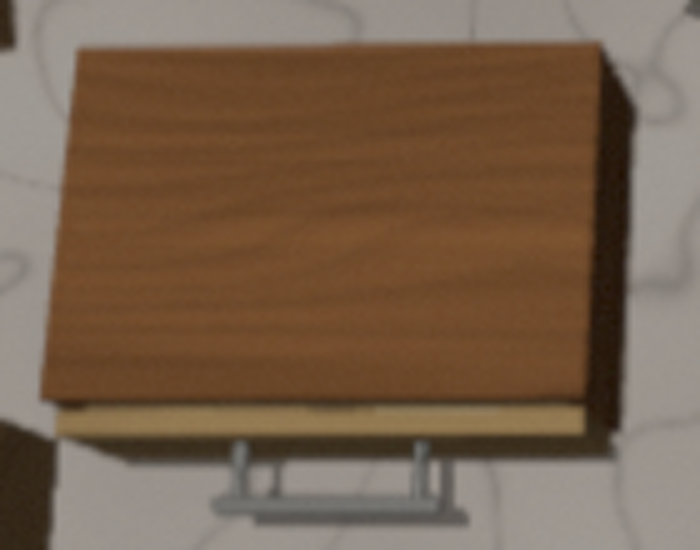

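View pics/s19.png

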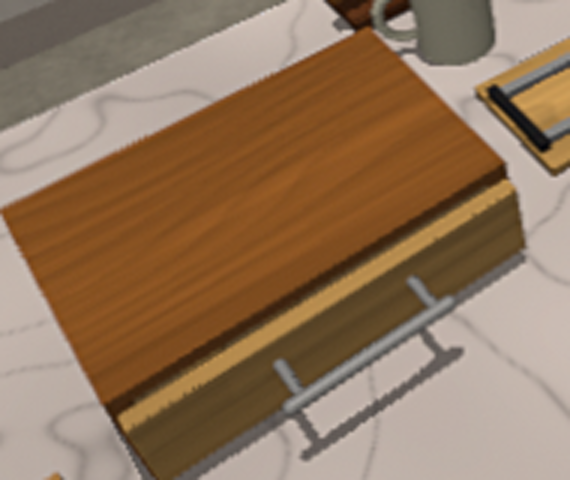

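```bash
python3 -c "
from plant import workorder; print(workorder.job_done())
from h import *; st()"
```

```text
the job is handed in; nothing more can be done
None
the job is handed in; nothing more can be done
```

I handed the job in at about t = 48 s. Two amber jars were on the table. Both are now stoppered and standing in the tray, with the carriage home under the hood and the drawer closed on the two spare stoppers. The hand-in gives no verdict, so what follows is from my own checks.

- **Carriage:** I drew it out until it stopped against about 24 N. At the end I slid it back at about 0.16 m/s until it stopped. It travelled 300 mm by the arm and 298 mm by the top camera. My first grip on the knob slipped off at the outer stop, so I gripped it again and confirmed the stop.
- **Jars and stoppers:** Each stopper met the rim within about 0.5 mm of the expected height. The last pictures show both jars upright in the tray under the hood, each with its stopper in the neck. The left-hand amber jar had been knocked a few centimetres aside during the run, so I measured its position again before picking it up.
- **Drawer:** I pushed it in until it stopped, about 3 mm further than where it began. Measured at the handle it moved 143 mm, short of the full 150 mm. The opening pull may not have ended exactly at the full-open stop. The pictures show the drawer closed.
- **Everything else:** The tin, mug, bottle, bowl, can and purple jar appear unmoved in the pictures, and the gripper was touching nothing when I handed in.
- **Disagreement:** The top camera read about 4 mm low in x compared with where the arm gripped things. I corrected for this throughout.

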